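# Rebuild a lock case and hold its cover shut on the dowels

### The arm

A 7-joint arm with a two-finger parallel gripper is mounted at the origin on the work surface. World frame = base frame: x ahead of the robot, y to its left, z up, the work surface at z = 0. Lengths are in m, angles in rad, forces in N, time in s.
With the tool pointing down it reaches from about 0.35 to 0.9 m from the base axis. Payload 8.1 kg.
Tool frame: the origin (TCP) lies at the very end of the fingers, on their centre line; the grasp point (between the pads) lies 19 mm behind it; z points along the fingers, y is the direction in which the jaws open and shut (so a half turn about z gives the same grasp; the last joint's range is limited). The gripper opens to 92 mm and grips with 3 to 60 N. Pads are 19 mm wide; open, the fingers measure 130 mm over their backs; the gripper's body (75 mm by 190 mm) begins 47 mm behind the grasp point.
Start: joints at [1.233, 0.434, 0.025, 1.573, -0.012, 1.134, -0.075], TCP at [0.145, -0.608, 0.227] pointing down, gripper open.
Joint ranges: [-2.62, 2.62], [-0.44, 2.09], [-1.27, 1.32], [0.08, 2.57], [-1.32, 4.46], [0.12, 2], [-2.74, 2.74]. Speed limits (rad/s): [2.22, 2.22, 3.01, 3.01, 3.14, 3.14, 3.14].

### API

Orientations are given as a rotation vector (axis times angle).
In Python, from cell import observe, get_image, sign_off gives the robot as it stands.
- The arm moves only by the tool arm_command, never from a script. Its argument "deltas" is a list of rows, each an object with "xyz": the shift along the tool's x, y, z in cm, a list of three; "turn": the turn about the tool's z in degrees; "jaw": the closure in counts, from 0 (fully open) to 255 (shut). A call has 1 to 5 rows; each row is the pose to reach, as a shift and turn from the pose measured when the call began, along the tool's axes at that moment; what a row does not reach only later rows make up. A row lasts 1/12 s, in which the tool goes at most 41.7 mm and 7.16 degrees, less where a joint would pass 70% of its speed; a pose out of reach is approached as far as the arm can. A call with a gripper value outside its range is refused whole. The fingers move at their own pace and stop on an object; "force" is the grip in N (left out, the last holds). Time passes only in rows, so rows that repeat a pose let the fingers close. It gives the time, the measured TCP pose, the force and the opening at its end, in the units of the state.
- observe(): the state, without advancing time (a new reading comes with each control period).
- get_image(name): name is "scene" or "top"; returns a dict with "frame" (420x560x3 uint8, red, green, blue), "depth" (420x560 float32, m along the optical axis (not along the pixel's ray), 0 where there is no reading), "camera_matrix" (3x3 intrinsics, pixels), "cam_to_world" (4x4, takes a point from camera to world coordinates). Camera axes: x right, y up, looking along -z (the intrinsics and any distortion apply to the point x, -y, -z); pixel columns grow to the right and rows downward; lengths in m; the calibration is good to about 2 mm. A picture is of the moment at which its call begins.
- sign_off(): hands the job in, once; it reports no verdict.
The state is a dict: "clock": time; "joints": joint angles; "dq": joint speeds; "joint_efforts": joint torques, N m; "position": TCP position; "ee_rot": TCP orientation; "force": force on the tool from outside, world axes, zero at the start; "ft_torque": the same for the moment, N m; "width": opening from 0.0 (shut) to 1.0 (fully open).
Only numpy, scipy, OpenCV 4.12 (cv2) and the standard library are available. Lean on these libraries where they do the work, as an engineer would, in place of code of your own. Each camera call takes 0.05 s, during which the arm holds its last target.

### The job

Rebuild this lock: stand the long brass bush in the empty well of the case's long row (blue stripe) and the short one in the empty well of its short row (yellow stripe), both fully home. Then fit the cover over the two dowels, big hole on big dowel, press it down against the red spring plunger until it sits flush on the case all round, and finish while still holding it pressed shut with the gripper. Leave everything else on the bench where it is.

Things in the scene. Friction and masses are not known exactly. Their poses are not given: they have to be found in the camera images.
- case: Lower half of a lock case, fixed: grey block 150 (x) x 100 (y) x 34 mm; blue jaws 26 high at its ends (to x = +-92). Origin: centre of its underside; z up. On its flat top (z = 34): 2 dowels, red plunger in the middle, bushes already home at (-22, 24) and (22, -24), 12 mm proud. Long row along x at y = 24 (blue stripe at y = 44), short row at y = -24 (yellow stripe at y = -44).
- well_long (a point): Centre of the mouth of the empty well of the long row, on the case's top (case x = +22, y = +24, z = 34 mm). Round, 17 mm diameter, 28 mm deep, mouth chamfered 2 mm. The 40 mm long bush stands 12 mm proud when home.
- well_short (a point): Centre of the mouth of the empty well of the short row, on the case's top (case x = -22, y = -24, z = 34 mm). Round, 17 mm diameter, 16 mm deep, mouth chamfered 2 mm. The 28 mm short bush stands 12 mm proud when home.
- dowel_big (a point): Centre of the top end of the big steel dowel, 12 mm diameter, 18 mm tall above the case's top, tapered over its last 5 mm; at case x = +60, y = +30, z = 52 mm. Fits the cover's 15 mm hole.
- dowel_small (a point): Centre of the top end of the small steel dowel, 8 mm diameter, 18 mm tall above the case's top, tapered over its last 5 mm; at case x = -60, y = -30, z = 52 mm. Fits the cover's 11 mm hole.
- plunger (a joint): Red spring plunger, 14 mm diameter, in the middle of the case, moving vertically. 0 when out (top 55 mm above the bench), grows as pressed down, in m. It meets the cover's ceiling 6 mm before closing; 0.006 with the cover closed. Pushes up with 7 N at 0, 14 N at 0.006, so a cover that is not held down springs open some mm.
- cover: Upper half of the lock case: aluminium shell 150 (x) x 100 (y) x 21 mm, 0.42 kg, open below (15 mm deep, solid end blocks at |x| > 45), lying open side down. In the middle of its top a brass boss to grip: 46 (x) x 28 (y) x 26 tall, top 47 mm above the underside. Origin: centre of the underside. Closed, its origin is at case (0, 0, 34) with x axes the same way; it fits no other way.
- hole_big (a point): Centre of the cover's big dowel hole (15 mm diameter) at its underside: cover x = +60, y = +30, z = 0.
- hole_small (a point): Centre of the cover's small dowel hole (11 mm diameter) at its underside: cover x = -60, y = -30, z = 0.
- bush_long: Long brass bush, 14 mm diameter, 40 mm tall, foot tapered over 3 mm, standing upright on the bench. Origin: centre of its foot; z up along the bush.
- bush_short: Short brass bush, 14 mm diameter, 28 mm tall, otherwise like the long one, standing upright on the bench. Origin: centre of its foot; z up along the bush.
- collar: Bystander: steel collar, 22 mm diameter, 20 mm tall, standing on the bench between the two bushes. Not part of this lock. Origin: centre of its underside.
- screwdriver: Bystander: screwdriver lying on the far side of the bench.
- oil: Bystander: green oil bottle, 48 mm diameter, 90 mm tall, on the far side of the bench.
- padlock: Bystander: brass padlock lying near the robot, 22 mm high.
- key: Bystander: small key with a blue head lying at the near left.
- wrench: Bystander: wrench lying at the near right.
There are look-alikes about, which are no part of the job. What is shaped like the cover but green or purple is not meant.

How it is judged:
By the outcome, as a careful person would: the job done as asked, in the order asked, and still so for the second after the job is handed in, while the arm keeps its last pose, push and grip.
It also fails if it takes over 72 s, if anything falls off the work surface, if the arm or the gripper's body presses on something with over 40 N, if the wrist force passes 120 N, or if a joint passes its speed limit or range.

## Working session

There is one attempt and no reset: what is moved stays moved. The work goes in short steps, Python scripts to look and compute and a tool call to move; the robot and the scene stay as the last step left them, time stands still between calls to the robot, and variables do not carry over. Pictures are saved under pics/ and viewed, and the job is handed in when it is done.

Besides the shell and the picture viewer there is one more tool, called after "Call:" as a command line: name --argument value ..., lists and objects as JSON in quotes. arm_command: Moves the arm, as the interface text tells. Its arguments: {"type":"object","properties":{"deltas":{"type":"array","items":{"type":"object","properties":{"xyz":{"type":"array","items":{"type":"number"}},"turn":{"type":"number"},"jaw":{"type":"number"}}}},"force":{"type":"number"}},"required":["deltas"]}

```bash
ls; mkdir -p pics; python3 - <<'E'
from cell import observe,get_image
import cv2,numpy as np
print(observe())
for n in("scene","top"):
    d=get_image(n); cv2.imwrite(f"pics/{n}0.png",d["frame"][:,:,::-1]); np.savez(f"{n}0.npz",**d)
    print(n,d["camera_matrix"],d["cam_to_world"], d.keys())
E
```

```text
pics
{'clock': 0.0, 'joints': array([ 1.23339571,  0.43519443,  0.02495544,  1.5741167 , -0.01156565,
        1.1339946 , -0.07508729]), 'dq': array([-8.58699259e-04, -6.97302636e-04,  8.14297829e-05, -1.43318008e-04,
        2.05645863e-03,  7.31291406e-04, -2.30849894e-03]), 'joint_efforts': array([ 1.13356066e-04, -6.67849231e+01,  9.84904803e-01, -3.14457178e+01,
       -6.04145718e-02,  4.27598739e-02,  1.59487986e-04]), 'position': array([ 0.14522663, -0.6073578 ,  0.22595494]), 'ee_rot': array([-3.11845294e+00, -3.67756212e-01,  5.44861560e-04]), 'force': array([ 0.59659462, -0.19592499, -0.6362228 ]), 'ft_torque': array([ 0.01977441, -0.0035113 ,  0.02770349]), 'width': 1.0012644472101417}
scene [[409.48103556   0.         284.47251494]
 [  0.         409.48103556 204.65664166]
 [  0.           0.           1.        ]] [[ 0.49236863 -0.50616329  0.70807617  1.35690797]
 [ 0.87006245  0.26401842 -0.41627588 -0.38966338]
 [ 0.02375842  0.82103167  0.57038806  0.72510027]
 [ 0.          0.          0.          1.        ]] dict_keys(['frame', 'depth', 'camera_matrix', 'cam_to_world'])
top [[447.75573258   0.         285.24238457]
 [  0.         447.75573258 212.19789463]
 [  0.           0.           1.        ]] [[-1.75080196e-03  9.91336525e-01 -1.31334797e-01  3.82390351e-01]
 [-9.99951173e-01 -4.58245587e-04  9.87126729e-03  8.82848016e-02]
 [ 9.72556422e-03  1.31345667e-01  9.91288923e-01  1.27381278e+00]
 [ 0.00000000e+00  0.00000000e+00  0.00000000e+00  1.00000000e+00]] dict_keys(['frame', 'depth', 'camera_matrix', 'cam_to_world'])
```

View pics/scene0.png

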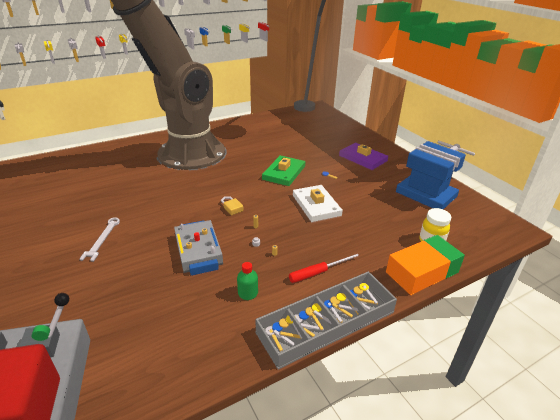

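View pics/top0.png

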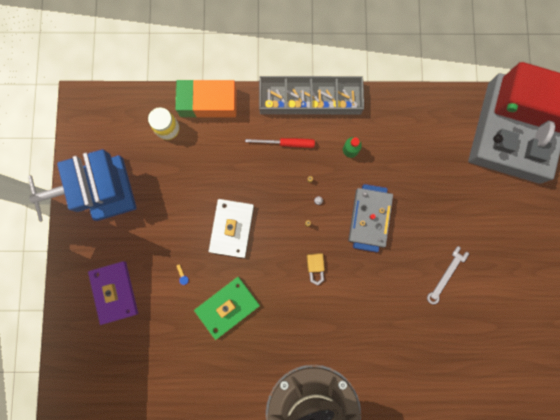

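```bash
cat > h.py <<'E'
import numpy as np,cv2
def load(n): return dict(np.load(n))
def ray(d,u,v):
    K=d["camera_matrix"];T=d["cam_to_world"]
    r=np.array([(u-K[0,2])/K[0,0],-(v-K[1,2])/K[1,1],-1.]); return T[:3,3],T[:3,:3]@r
def onz(d,u,v,z):
    o,r=ray(d,u,v); return o+r*(z-o[2])/r[2]
def proj(d,p):
    K=d["camera_matrix"];T=d["cam_to_world"]; c=T[:3,:3].T@(np.asarray(p)-T[:3,3]); 
    return np.array([K[0,2]-K[0,0]*c[0]/c[2],K[1,2]+K[1,1]*c[1]/c[2]])
def tri(ds,uvs):
    A=np.zeros((3,3));b=np.zeros(3)
    for d,uv in zip(ds,uvs):
        o,r=ray(d,*uv);r=r/np.linalg.norm(r);P=np.eye(3)-np.outer(r,r);A+=P;b+=P@o
    return np.linalg.solve(A,b)
def crop(d,x0,y0,x1,y1,s,name):
    cv2.imwrite(name,cv2.resize(d["frame"][y0:y1,x0:x1,::-1],None,fx=s,fy=s,interpolation=cv2.INTER_CUBIC))
E
python3 - <<'E'
from h import *
t=load("top0.npz");s=load("scene0.npz")
crop(t,295,165,400,265,7,"pics/t1.png")
crop(s,165,180,285,280,6,"pics/s1.png")
crop(t,200,190,270,265,8,"pics/t2.png")
crop(s,280,170,360,230,8,"pics/s2.png")
E
```

```text
(no output)
```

View pics/t1.png

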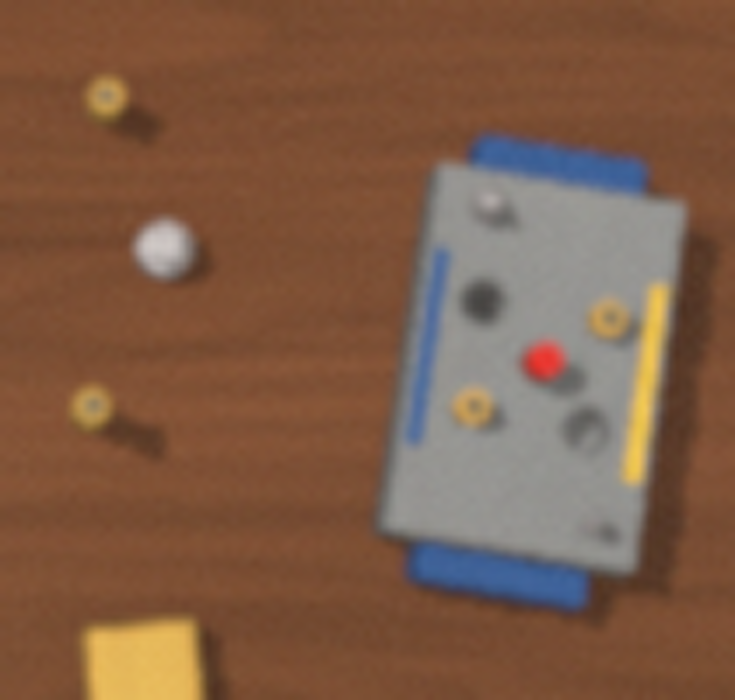

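View pics/s1.png

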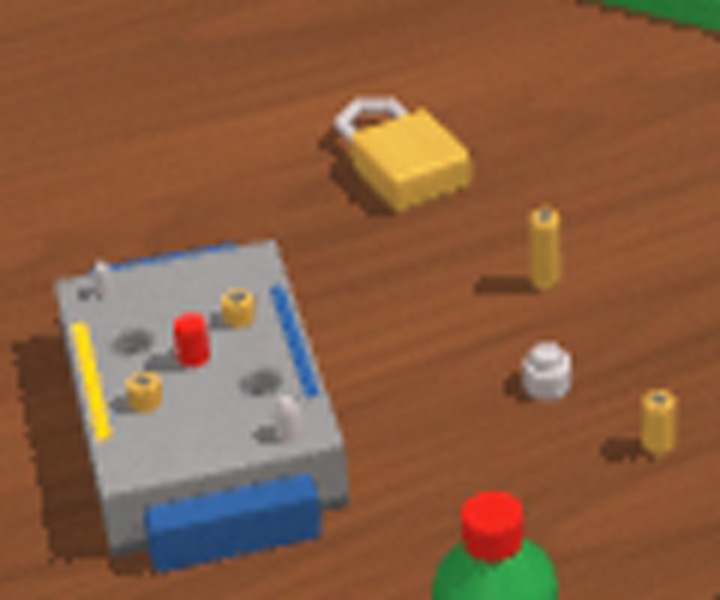

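View pics/t2.png

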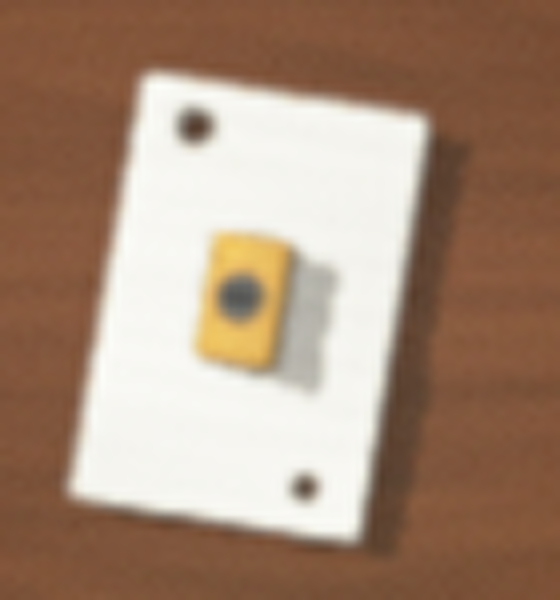

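View pics/s2.png

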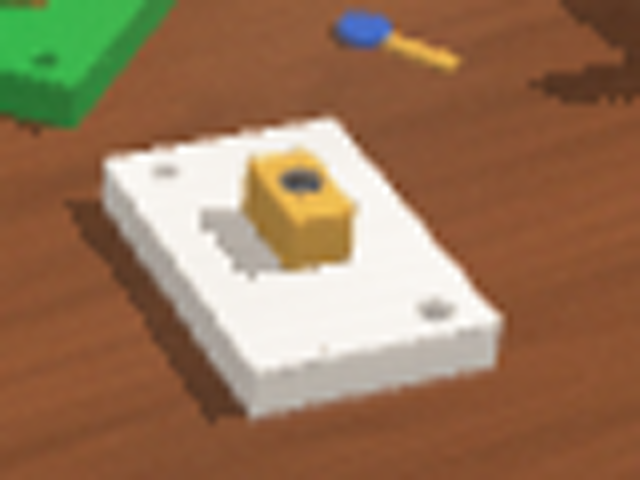

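```bash
python3 - <<'E'
from h import *
D={"t":load("top0.npz"),"s":load("scene0.npz")}
R={"t":dict(case=(345,180,400,255),b=(298,165,325,235),cov=(200,190,270,265)),"s":dict(case=(165,215,228,280),b=(250,210,285,260),cov=(285,180,350,230))}
for v in "ts":
    d=D[v]; S=3
    for reg,(x0,y0,x1,y1) in R[v].items():
        im=cv2.resize(d["frame"][y0:y1,x0:x1],None,fx=S,fy=S,interpolation=cv2.INTER_CUBIC)
        hsv=cv2.cvtColor(im,cv2.COLOR_RGB2HSV)
        H,Sa,V=[hsv[...,i].astype(int) for i in range(3)]
        masks=dict(red=((H<5)|(H>175))&(Sa>180)&(V>120), brass=(H>14)&(H<28)&(Sa>100)&(V>130), yellow=(H>=22)&(H<32)&(Sa>190)&(V>180), blue=(H>100)&(H<120)&(Sa>120), white=(Sa<40)&(V>170), dark=(V<95)&(Sa<90))
        for c,m in masks.items():
            n,l,st,ce=cv2.connectedComponentsWithStats(m.astype(np.uint8))
            for i in range(1,n):
                if st[i,4]<12*S: continue
                u,w=(ce[i]+.5)/S-.5+[x0,y0]
                x,y,ww,hh=st[i,:4]
                print(v,reg,c,"%.2f %.2f"%(u,w),"area %.1f"%(st[i,4]/S/S),"bb %.1f %.1f %.1f %.1f"%(x/S+x0-.33,y/S+y0-.33,ww/S,hh/S))
E
```

```text
t case red 372.17 216.22 area 10.6 bb 370.3 214.7 4.0 3.3
t case brass 386.86 219.57 area 88.0 bb 383.7 205.3 6.7 28.3
t case brass 381.39 210.34 area 17.8 bb 379.0 208.0 5.3 4.7
t case brass 362.09 222.87 area 18.6 bb 359.7 220.7 5.3 4.7
t case blue 374.50 188.01 area 77.3 bb 362.3 184.7 24.0 7.0
t case blue 365.74 246.73 area 116.2 bb 353.7 242.7 24.3 8.3
t case dark 363.38 207.68 area 16.7 bb 361.3 205.3 4.3 5.0
t case dark 365.86 248.35 area 38.0 bb 349.7 241.0 34.7 11.3
t b brass 309.69 178.31 area 30.6 bb 306.7 175.3 6.3 6.3
t b brass 307.53 222.67 area 32.0 bb 304.3 219.3 6.7 7.0
t b white 317.56 199.57 area 28.4 bb 314.7 196.7 6.0 6.7
t cov brass 230.24 227.23 area 124.8 bb 224.3 219.0 11.7 16.7
t cov white 230.85 228.27 area 1738.0 bb 208.3 199.0 44.7 58.3
t cov dark 229.40 226.70 area 4.0 bb 228.3 226.0 2.7 1.7
s case red 196.47 236.33 area 35.9 bb 194.0 232.3 5.3 8.3
s case brass 204.25 231.38 area 24.7 bb 201.7 228.3 5.3 6.0
s case brass 179.77 243.14 area 57.2 bb 176.7 233.3 6.7 20.0
s case brass 188.70 245.06 area 30.9 bb 185.7 241.7 6.0 7.0
s case yellow 179.81 243.28 area 32.7 bb 177.3 234.0 5.3 18.7
s case blue 213.65 236.57 area 35.6 bb 210.0 227.7 7.7 18.0
s case blue 203.30 266.59 area 293.6 bb 189.0 259.0 28.7 15.7
s case white 213.01 247.34 area 11.6 bb 211.0 245.3 4.0 5.3
s case dark 219.66 264.20 area 10.4 bb 216.7 262.0 6.0 7.7
s case dark 187.04 271.39 area 17.9 bb 183.0 269.3 10.0 6.0
s b brass 255.37 221.05 area 65.1 bb 252.7 214.0 5.7 14.0
s b brass 274.34 249.95 area 54.8 bb 271.3 244.7 6.0 11.3
s b white 256.20 240.16 area 27.7 bb 252.3 237.3 7.3 5.7
s cov brass 316.79 196.10 area 139.7 bb 310.0 188.7 14.0 14.7
s cov white 317.82 203.82 area 884.9 bb 293.0 184.7 49.0 37.0
s cov dark 317.10 192.27 area 4.3 bb 315.3 191.7 4.0 1.7
```

```bash
cat > fit.py <<'E'
from h import *
from scipy.optimize import least_squares
def T(p,q):
    c,s=np.cos(p[2]),np.sin(p[2]); return np.array([p[0]+c*q[0]-s*q[1],p[1]+s*q[0]+c*q[1],q[2]])
def fit(obs,p0,label):
    """obs: list (d,uv,model mm). residual in mm on plane"""
    def f(p): return np.concatenate([(onz(d,*uv,m[2]/1e3)-T(p,np.array(m)/1e3))[:2]*1e3 for d,uv,m in obs])
    r=least_squares(f,p0,loss="soft_l1",f_scale=1.5); print(label,np.round(r.x[:2]*1e3,1),"yaw %.2f"%np.degrees(r.x[2]));print(np.round(f(r.x).reshape(-1,2),1).tolist()); return r.x
E
python3 - <<'E'
from fit import *
t=load("top0.npz");s=load("scene0.npz")
ct=lambda a,b:((a+.5)/7-.5+295,(b+.5)/7-.5+165)
cs=lambda a,b:((a+.5)/6-.5+165,(b+.5)/6-.5+180)
ot=[(t,(372.17,216.2),(0,0,55)),(t,(362.2,222.6),(-22,24,46)),(t,(381.5,210.2),(22,-24,46)),(t,(363.4,207.6),(22,24,34)),(t,ct(586,428),(-22,-24,34)),(t,ct(427.5,346),(0,44,34)),(t,(386.86,219.57),(0,-44,34)),
(t,ct(437,165),(75,50,34)),(t,ct(686,205),(75,-50,34)),(t,ct(381,528),(-75,50,34)),(t,ct(636,570),(-75,-50,34))]
os_=[(s,cs(191,321),(0,0,55)),(s,cs(238,295),(-22,24,46)),(s,cs(144,379),(22,-24,46)),(s,cs(262,382),(22,24,34)),(s,cs(133,341),(-22,-24,34)),(s,cs(294,340),(0,44,34)),(s,cs(91,381),(0,-44,34)),
(s,cs(58,287),(-75,-50,34)),(s,cs(275,243),(-75,50,34)),(s,cs(345,462),(75,50,34)),(s,cs(108,494),(75,-50,34))]
fit(ot,[.4,-.15,-.1],"case top");fit(os_,[.4,-.15,-.1],"case scene");fit(ot+os_,[.4,-.15,-.1],"both")
ct=lambda a,b:((a+.5)/8-.5+200,(b+.5)/8-.5+190)
cs=lambda a,b:((a+.5)/8-.5+280,(b+.5)/8-.5+170)
ot=[(t,ct(142,72),(75,50,21)),(t,ct(430,117),(75,-50,21)),(t,ct(68,495),(-75,50,21)),(t,ct(361,545),(-75,-50,21)),(t,ct(195,125),(60,30,21)),(t,ct(304,487),(-60,-30,21)),(t,ct(240,297),(0,0,47))]
os_=[(s,cs(104,159),(-75,-50,21)),(s,cs(333,118),(-75,50,21)),(s,cs(501,320),(75,50,21)),(s,cs(254,373),(75,-50,21)),(s,cs(436,310),(60,30,21)),(s,cs(166,171),(-60,-30,21)),(s,cs(301,181),(0,0,47))]
fit(ot,[.4,.2,-.1],"cov top");fit(os_,[.4,.2,-.1],"cov scene");fit(ot+os_,[.4,.2,-.1],"both")
# bushes: top-face centre seen in top and scene
ct=lambda a,b:((a+.5)/7-.5+295,(b+.5)/7-.5+165)
cs=lambda a,b:((a+.5)/6-.5+165,(b+.5)/6-.5+180)
for n,a,b,h in(("long",ct(92,405),cs(545,216),.04),("short",ct(106,97),cs(659,400),.028),("collar",ct(166,248),cs(547,355),.02)):
    print(n,onz(t,*a,h),onz(s,*b,h),tri([t,s],[a,b]))
E
```

```text
case top [ 533.5 -163.7] yaw -9.72
[[-0.9, 1.0], [0.1, -0.2], [-0.6, 0.1], [0.3, 0.7], [0.7, 0.2], [0.5, -0.6], [-0.4, -0.9], [-1.0, 0.7], [-0.4, -0.7], [0.7, 0.9], [0.9, -1.3]]
case scene [ 533.  -166.9] yaw -10.08
[[-1.2, 0.7], [-2.7, 0.7], [-1.7, 0.4], [1.2, 0.6], [0.3, 0.3], [-1.0, -0.3], [-0.1, -0.7], [4.4, -0.8], [1.1, -1.0], [8.7, -3.8], [-1.0, 2.5]]
both [ 533.3 -165.2] yaw -9.81
[[-0.7, 2.5], [0.2, 1.3], [-0.4, 1.7], [0.5, 2.2], [1.0, 1.7], [0.7, 0.9], [-0.1, 0.7], [-0.8, 2.3], [-0.1, 0.9], [0.8, 2.3], [1.1, 0.1], [-1.5, -1.1], [-2.9, -1.0], [-2.2, -1.4], [0.9, -1.2], [-0.1, -1.3], [-1.1, -2.1], [-0.7, -2.4], [3.9, -2.1], [1.1, -2.4], [8.5, -5.9], [-1.6, 0.5]]
cov top [504.6 228.9] yaw -9.01
[[0.8, 1.5], [0.4, -1.7], [-0.2, 1.0], [-2.0, -2.3], [-0.2, -0.1], [0.2, 0.3], [0.2, 0.3]]
cov scene [503.4 226.4] yaw -9.12
[[-0.7, 0.1], [-0.2, 0.0], [-0.6, 0.4], [0.5, -0.6], [0.8, -0.1], [0.3, 0.1], [-0.1, 0.1]]
both [504.  227.3] yaw -9.04
[[1.5, 3.1], [1.1, -0.1], [0.5, 2.6], [-1.3, -0.8], [0.5, 1.5], [0.9, 1.9], [0.8, 1.9], [-1.3, -0.7], [-0.7, -0.8], [-1.1, -0.6], [-0.2, -1.7], [0.2, -1.1], [-0.3, -0.7], [-0.7, -0.8]]
long [0.51721324 0.01373697 0.04      ] [0.51549363 0.01113564 0.04      ] [0.5165131  0.01236134 0.04027262]
short [0.64404405 0.00628782 0.028     ] [0.64448317 0.00246527 0.028     ] [0.6436191  0.00476712 0.0265018 ]
collar [ 0.58337259 -0.01801414  0.02      ] [ 0.58568557 -0.0227368   0.02      ] [ 0.58314591 -0.01973013  0.01702195]
```

```bash
cat > go.py <<'E'
import sys,numpy as np
from cell import observe
from scipy.spatial.transform import Rotation as R
def st(): 
    o=observe(); return o
def delta(x,y,z,yaw):
    o=observe();M=R.from_rotvec(o["ee_rot"]).as_matrix()
    d=M.T@(np.array([x,y,z])-o["position"])*100
    cy=np.degrees(np.arctan2(M[1,0],M[0,0])); t=-(yaw-cy); t=(t+90)%180-90
    print("t %.2f pos"%o["clock"],np.round(o["position"]*1e3,1),"yaw %.1f"%cy,"zax",np.round(M[:,2],4),"F",np.round(o["force"],1),"w %.3f"%o["width"],"q",np.round(o["joints"],2))
    print("DELTA cm",np.round(d,2),"turn %.1f"%t,"dist %.2f"%np.linalg.norm(d))
if __name__=="__main__": delta(*map(float,sys.argv[1:5]))
E
python3 go.py .5165 .0124 .2 -9.8
```

```text
t 0.10 pos [ 145.2 -607.4  226. ] yaw 13.4 zax [-4.0e-04  1.3e-03 -1.0e+00] F [0.7 0.4 0.5] w 1.001 q [ 1.23  0.44  0.02  1.57 -0.01  1.13 -0.08]
DELTA cm [ 50.52 -51.65   2.67] turn 23.2 dist 72.30
```

Call:
arm_command --deltas '[{"xyz": [50.5, -51.6, 2.6], "turn": 23.2, "jaw": 0}, {"xyz": [50.5, -51.6, 2.6], "turn": 23.2, "jaw": 0}, {"xyz": [50.5, -51.6, 2.6], "turn": 23.2, "jaw": 0}, {"xyz": [50.5, -51.6, 2.6], "turn": 23.2, "jaw": 0}, {"xyz": [50.5, -51.6, 2.6], "turn": 23.2, "jaw": 0}]'

```text
clock: 0.52
position: [0.2524, -0.4278, 0.2189]
ee_rot: [-3.128, 0.271, 0.002]
force: [1.2, 1.3, 0.4]
width: 1.002
```

```bash
python3 go.py .5165 .0124 .2 -9.8
```

```text
t 0.52 pos [ 252.4 -427.8  218.9] yaw -9.9 zax [-8.0e-04  1.7e-03 -1.0e+00] F [1.2 1.3 0.4] w 1.002 q [ 0.9   0.24  0.03  1.89 -0.01  1.02 -0.8 ]
DELTA cm [ 18.43 -47.91   1.94] turn -0.1 dist 51.37
```

Moves as expected.

Call:
arm_command --deltas '[{"xyz": [18.4, -47.9, 1.9], "turn": 0, "jaw": 0}, {"xyz": [18.4, -47.9, 1.9], "turn": 0, "jaw": 0}, {"xyz": [18.4, -47.9, 1.9], "turn": 0, "jaw": 0}, {"xyz": [18.4, -47.9, 1.9], "turn": 0, "jaw": 0}, {"xyz": [18.4, -47.9, 1.9], "turn": 0, "jaw": 0}]'

```text
clock: 0.93
position: [0.3591, -0.2491, 0.2116]
ee_rot: [-3.128, 0.272, 0.002]
force: [1.0, -1.0, 0.4]
width: 1.005
```

```bash
python3 go.py .5165 .0124 .12 -9.8
```

```text
t 0.93 pos [ 359.1 -249.1  211.6] yaw -9.9 zax [-9.0e-04  1.6e-03 -1.0e+00] F [ 1.  -1.   0.4] w 1.005 q [ 0.59  0.15 -0.12  2.02  0.02  0.97 -1.28]
DELTA cm [ 11.   -28.46   9.18] turn -0.1 dist 31.86
```

Call:
arm_command --deltas '[{"xyz": [11, -28.5, 9.1], "turn": 0, "jaw": 0}, {"xyz": [11, -28.5, 9.1], "turn": 0, "jaw": 0}, {"xyz": [11, -28.5, 9.1], "turn": 0, "jaw": 0}, {"xyz": [11, -28.5, 9.1], "turn": 0, "jaw": 0}, {"xyz": [11, -28.5, 9.1], "turn": 0, "jaw": 0}]'

```text
clock: 1.35
position: [0.4618, -0.0778, 0.1521]
ee_rot: [-3.128, 0.272, 0.002]
force: [2.1, -0.8, -0.3]
width: 0.998
```

```bash
python3 go.py .5165 .0124 .12 -9.8
```

```text
t 1.35 pos [461.8 -77.8 152.1] yaw -9.9 zax [-9.0e-04  1.6e-03 -1.0e+00] F [ 2.1 -0.8 -0.3] w 0.998 q [ 0.26  0.29 -0.25  2.02  0.09  0.85 -1.79]
DELTA cm [ 3.84 -9.83  3.22] turn -0.1 dist 11.03
```

Call:
arm_command --deltas '[{"xyz": [3.8, -9.8, 3.2], "turn": 0, "jaw": 110}, {"xyz": [3.8, -9.8, 3.2], "turn": 0, "jaw": 110}, {"xyz": [3.8, -9.8, 3.2], "turn": 0, "jaw": 110}, {"xyz": [3.8, -9.8, 3.2], "turn": 0, "jaw": 110}, {"xyz": [3.8, -9.8, 3.2], "turn": 0, "jaw": 110}]'

```text
clock: 1.77
position: [0.5159, 0.0139, 0.1193]
ee_rot: [-3.128, 0.267, 0.004]
force: [-0.1, -0.5, 0.4]
width: 0.687
```

```bash
python3 go.py .5165 .0124 .07 -9.8; python3 - <<'E'
from cell import get_image
from h import *
t=get_image("top");s=get_image("scene")
crop(t,270,170,400,270,6,"pics/t3.png");crop(s,200,130,300,250,5,"pics/s3.png")
print(proj(t,[.5165,.0124,.12]),proj(s,[.5165,.0124,.12]))
E
```

```text
t 1.77 pos [515.9  13.9 119.3] yaw -9.7 zax [-0.0026  0.0021 -1.    ] F [-0.1 -0.5  0.4] w 0.687 q [ 0.07  0.4  -0.26  1.95  0.14  0.81 -2.01]
DELTA cm [0.1  0.15 4.93] turn 0.1 dist 4.93
[310.06467271 219.35110362] [255.50730532 191.81698841]
```

View pics/t3.png

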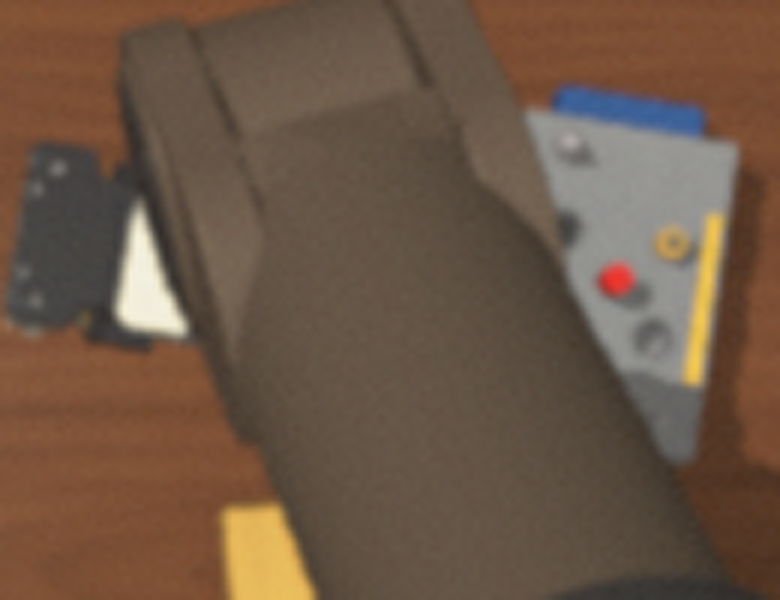

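View pics/s3.png

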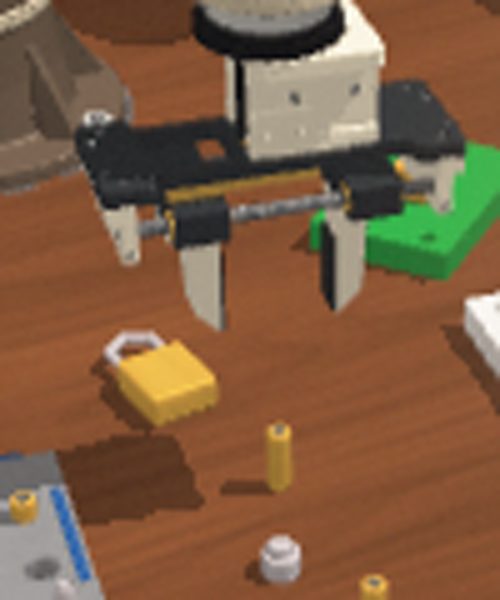

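Call:
arm_command --deltas '[{"xyz": [0.1, 0.1, 4], "turn": 0, "jaw": 110}, {"xyz": [0.1, 0.1, 8], "turn": 0, "jaw": 110}, {"xyz": [0.1, 0.1, 10.1], "turn": 0, "jaw": 110}, {"xyz": [0.1, 0.1, 10.1], "turn": 0, "jaw": 110}, {"xyz": [0.1, 0.1, 10.1], "turn": 0, "jaw": 110}]'

```text
clock: 2.28
position: [0.5152, 0.0086, 0.019]
ee_rot: [3.129, -0.276, -0.006]
force: [-0.1, -0.6, 0.9]
width: 0.567
```

```bash
python3 go.py .5165 .0124 .018 -9.8; python3 - <<'E'
from cell import get_image
from h import *
s=get_image("scene")
crop(s,200,150,300,250,6,"pics/s4.png")
E
```

```text
t 2.28 pos [515.2   8.6  19. ] yaw -10.1 zax [-4.e-03  1.e-04 -1.e+00] F [-0.1 -0.6  0.9] w 0.567 q [ 0.04  0.55 -0.22  2.03  0.21  0.59 -2.06]
DELTA cm [ 0.07 -0.4   0.1 ] turn -0.3 dist 0.41
```

View pics/s4.png

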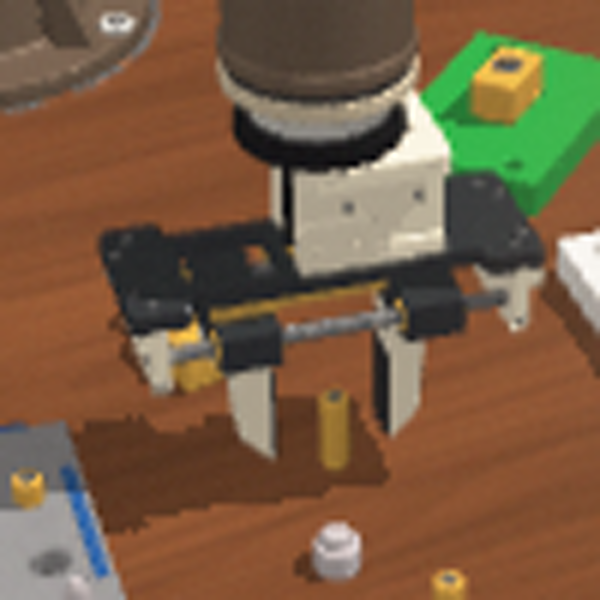

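Call:
arm_command --deltas '[{"xyz": [0.1, -0.4, 0.1], "turn": 0, "jaw": 150}, {"xyz": [0.1, -0.4, 0.1], "turn": 0, "jaw": 255}, {"xyz": [0.1, -0.4, 0.1], "turn": 0, "jaw": 255}, {"xyz": [0.1, -0.4, 0.1], "turn": 0, "jaw": 255}, {"xyz": [0.1, -0.4, 0.1], "turn": 0, "jaw": 255}]' --force 20

```text
clock: 2.75
position: [0.5184, 0.0128, 0.0197]
ee_rot: [-3.129, 0.276, 0.001]
force: [0.2, 0.3, 1.0]
width: 0.255
```

Call:
arm_command --deltas '[{"xyz": [0, 0, 0], "turn": 0, "jaw": 255}, {"xyz": [0, 0, 0], "turn": 0, "jaw": 255}, {"xyz": [0, 0, 0], "turn": 0, "jaw": 255}, {"xyz": [0, 0, 0], "turn": 0, "jaw": 255}]'

```text
clock: 3.08
position: [0.5186, 0.0129, 0.0199]
ee_rot: [-3.129, 0.276, -0.0]
force: [-1.2, -0.6, 3.7]
width: 0.143
```

```bash
python3 go.py .5165 .0124 .018 -9.8; python3 - <<'E'
from cell import get_image
from h import *
s=get_image("scene")
crop(s,200,150,300,250,6,"pics/s5.png")
E
```

```text
t 3.08 pos [518.6  12.9  19.9] yaw -10.1 zax [ 1.e-04  5.e-04 -1.e+00] F [-1.2 -0.6  3.7] w 0.143 q [ 0.04  0.55 -0.22  2.02  0.21  0.59 -2.07]
DELTA cm [-0.2   0.08  0.19] turn -0.3 dist 0.28
```

View pics/s5.png

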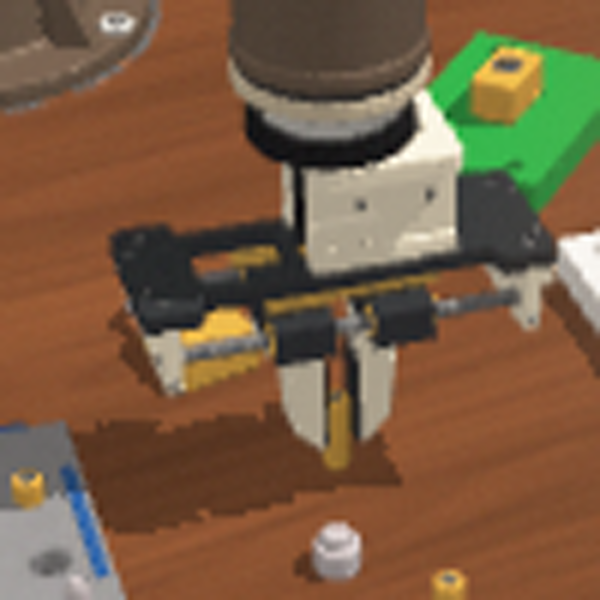

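Call:
arm_command --deltas '[{"xyz": [0, 0, -4], "turn": 0, "jaw": 255}, {"xyz": [0, 0, -8], "turn": 0, "jaw": 255}, {"xyz": [0, 0, -8], "turn": 0, "jaw": 255}]'

```text
clock: 3.38
position: [0.5221, 0.0135, 0.1057]
ee_rot: [-3.127, 0.275, -0.013]
force: [2.0, -0.1, -1.1]
width: 0.148
```

```bash
python3 go.py .5605 -.1453 .1 -9.8
```

```text
t 3.38 pos [522.1  13.5 105.7] yaw -10.1 zax [ 0.0084  0.0014 -1.    ] F [ 2.  -0.1 -1.1] w 0.148 q [ 0.07  0.42 -0.26  1.95  0.15  0.78 -2.02]
DELTA cm [ 6.55 14.97  0.58] turn -0.3 dist 16.35
```

Call:
arm_command --deltas '[{"xyz": [6.5, 15, 0.5], "turn": -0.3, "jaw": 255}, {"xyz": [6.5, 15, 0.5], "turn": -0.3, "jaw": 255}, {"xyz": [6.5, 15, 0.5], "turn": -0.3, "jaw": 255}, {"xyz": [6.5, 15, 0.5], "turn": -0.3, "jaw": 255}, {"xyz": [6.5, 15, 0.5], "turn": -0.3, "jaw": 255}]'

```text
clock: 3.8
position: [0.5605, -0.1559, 0.1006]
ee_rot: [3.126, -0.284, 0.015]
force: [-0.6, -0.1, -0.6]
width: 0.144
```

```bash
python3 go.py .5605 -.1453 .06 -9.8
```

```text
t 3.80 pos [ 560.5 -155.9  100.6] yaw -10.4 zax [ 0.0092 -0.0039 -0.9999] F [-0.6 -0.1 -0.6] w 0.144 q [ 0.34  0.51 -0.22  1.82  0.15  0.83 -1.71]
DELTA cm [-0.23 -1.05  4.05] turn -0.6 dist 4.19
```

Call:
arm_command --deltas '[{"xyz": [-0.2, -1.0, 1.5], "turn": -0.6, "jaw": 255}, {"xyz": [-0.2, -1.0, 2.8], "turn": -0.6, "jaw": 255}, {"xyz": [-0.2, -1.0, 2.8], "turn": -0.6, "jaw": 255}, {"xyz": [-0.2, -1.0, 2.8], "turn": -0.6, "jaw": 255}]'

```text
clock: 4.13
position: [0.5598, -0.1455, 0.0719]
ee_rot: [3.127, -0.267, 0.012]
force: [-0.8, 0.4, -0.3]
width: 0.147
```

```bash
python3 go.py .5605 -.1453 .06 -9.8; python3 - <<'E'
from cell import get_image
from h import *
s=get_image("scene")
crop(s,165,180,265,280,6,"pics/s6.png")
t=get_image("top")
crop(t,295,165,400,265,6,"pics/t6.png")
E
```

```text
t 4.13 pos [ 559.8 -145.5   71.9] yaw -9.8 zax [ 0.0073 -0.0033 -1.    ] F [-0.8  0.4 -0.3] w 0.147 q [ 0.32  0.54 -0.22  1.85  0.17  0.77 -1.73]
DELTA cm [ 0.05 -0.03  1.19] turn 0.0 dist 1.19
```

View pics/s6.png

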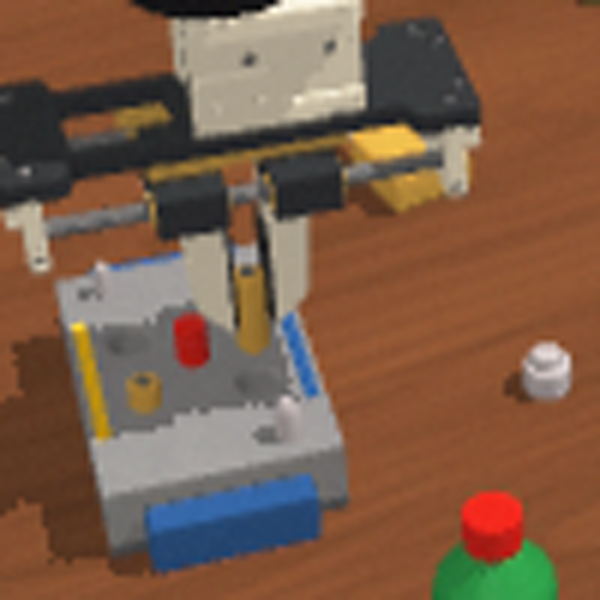

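View pics/t6.png

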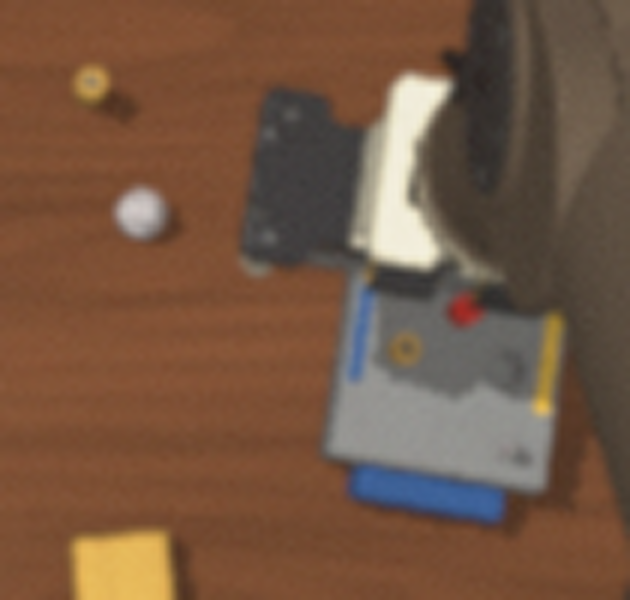

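```bash
python3 - <<'E'
from h import *
s=load("scene0.npz")
cs=lambda a,b:((a+.5)/6-.5+165,(b+.5)/6-.5+180)
print("well",onz(s,*cs(262,382),.034)); 
for v in (346,350,353): print("foot",onz(s,*cs(254,v),.052))
print("bush top",onz(s,*cs(249,265),.092))
import numpy as np
p=proj(s,[.5598,-.1455,.052]);print("proj foot if at TCP",(p+.5-[165,180])*6-.5)
E
```

```text
well [ 0.56002235 -0.1465407   0.034     ]
foot [ 0.55680475 -0.1473635   0.052     ]
foot [ 0.5593363  -0.14831929  0.052     ]
foot [ 0.56122805 -0.14903352  0.052     ]
bush top [ 0.55292973 -0.14456225  0.092     ]
proj foot if at TCP [260.64859269 348.64683404]
```

```bash
python3 go.py .5615 -.1448 .05 -9.8
```

```text
t 4.23 pos [ 560.9 -145.6   73. ] yaw -9.7 zax [ 0.0096 -0.0039 -0.9999] F [-0.1  0.4 -0.9] w 0.145 q [ 0.32  0.54 -0.22  1.85  0.17  0.77 -1.73]
DELTA cm [ 0.03 -0.09  2.3 ] turn 0.1 dist 2.30
```

Call:
arm_command --deltas '[{"xyz": [0.05, -0.1, 1.0], "turn": 0, "jaw": 255}, {"xyz": [0.05, -0.1, 1.8], "turn": 0, "jaw": 255}, {"xyz": [0.05, -0.1, 2.2], "turn": 0, "jaw": 255}, {"xyz": [0.05, -0.1, 2.6], "turn": 0, "jaw": 255}, {"xyz": [0.05, -0.1, 2.6], "turn": 0, "jaw": 255}]'

```text
clock: 4.65
position: [0.5611, -0.1446, 0.046]
ee_rot: [3.127, -0.266, 0.013]
force: [0.4, -0.3, -0.8]
width: 0.141
```

```bash
python3 go.py .5615 -.1448 .042 -9.8
```

```text
t 4.65 pos [ 561.1 -144.6   46. ] yaw -9.7 zax [ 0.0081 -0.0036 -1.    ] F [ 0.4 -0.3 -0.8] w 0.141 q [ 0.31  0.58 -0.21  1.86  0.18  0.71 -1.75]
DELTA cm [0.03 0.01 0.4 ] turn 0.1 dist 0.40
```

Call:
arm_command --deltas '[{"xyz": [0, 0, 0.4], "turn": 0, "jaw": 255}, {"xyz": [0, 0, 0.7], "turn": 0, "jaw": 255}, {"xyz": [0, 0, 0.7], "turn": 0, "jaw": 255}, {"xyz": [0, 0, 0.7], "turn": 0, "jaw": 195}, {"xyz": [0, 0, 0.7], "turn": 0, "jaw": 195}]'

```text
clock: 5.07
position: [0.5614, -0.1447, 0.0391]
ee_rot: [3.127, -0.267, 0.014]
force: [0.5, -0.3, -0.2]
width: 0.214
```

Call:
arm_command --deltas '[{"xyz": [0, 0, 0], "turn": 0, "jaw": 180}, {"xyz": [0, 0, 0], "turn": 0, "jaw": 180}, {"xyz": [0, 0, -3], "turn": 0, "jaw": 180}, {"xyz": [0, 0, -5], "turn": 0, "jaw": 180}]'

```text
clock: 5.4
position: [0.5606, -0.1443, 0.0899]
ee_rot: [3.128, -0.266, 0.012]
force: [1.4, 0.4, 0.5]
width: 0.297
```

```bash
python3 go.py .6440 .0047 .1 -9.8; python3 - <<'E'
from cell import get_image
from h import *
s=get_image("scene")
crop(s,165,180,265,280,6,"pics/s7.png")
E
```

```text
t 5.40 pos [ 560.6 -144.3   89.9] yaw -9.7 zax [ 0.0073 -0.0033 -1.    ] F [1.4 0.4 0.5] w 0.297 q [ 0.32  0.52 -0.23  1.83  0.16  0.8  -1.73]
DELTA cm [  5.71 -16.1   -1.  ] turn 0.1 dist 17.11
```

View pics/s7.png

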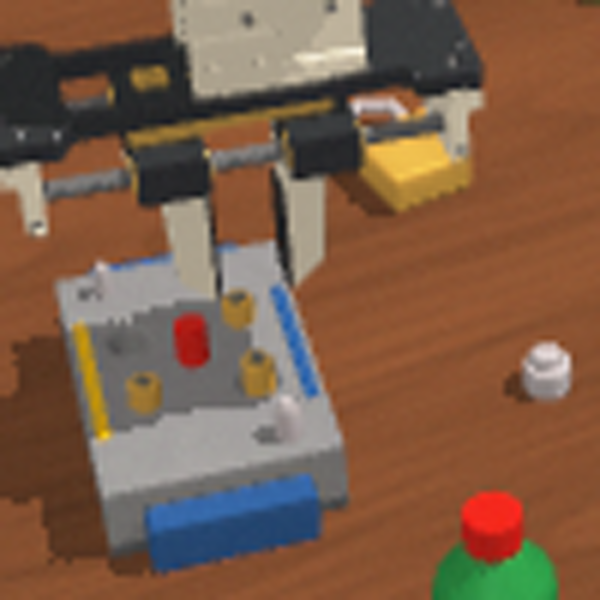

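Call:
arm_command --deltas '[{"xyz": [0, 0, 0], "turn": 0, "jaw": 255}, {"xyz": [0, 0, 1.5], "turn": 0, "jaw": 255}, {"xyz": [0, 0, 3.0], "turn": 0, "jaw": 255}, {"xyz": [0, 0, 3.4], "turn": 0, "jaw": 255}, {"xyz": [0, 0, 3.4], "turn": 0, "jaw": 255}]'

```text
clock: 5.87
position: [0.5624, -0.1447, 0.0585]
ee_rot: [3.127, -0.266, 0.017]
force: [1.0, -0.3, 0.2]
width: 0.015
```

Call:
arm_command --deltas '[{"xyz": [0, 0, 0.3], "turn": 0, "jaw": 255}, {"xyz": [0, 0, 0.6], "turn": 0, "jaw": 255}, {"xyz": [0, 0, 0.9], "turn": 0, "jaw": 255}, {"xyz": [0, 0, 0.9], "turn": 0, "jaw": 255}]'

```text
clock: 6.2
position: [0.5624, -0.1447, 0.0492]
ee_rot: [3.127, -0.266, 0.016]
force: [-0.0, 0.7, 0.1]
width: 0.005
```

Call:
arm_command --deltas '[{"xyz": [0, 0, 0.2], "turn": 0, "jaw": 255}, {"xyz": [0, 0, 0.4], "turn": 0, "jaw": 255}, {"xyz": [0, 0, 0.5], "turn": 0, "jaw": 255}, {"xyz": [0, 0, 0.5], "turn": 0, "jaw": 255}]'

```text
clock: 6.53
position: [0.5646, -0.1448, 0.0461]
ee_rot: [3.127, -0.266, 0.023]
force: [-0.2, -0.5, 15.5]
width: 0.005
```

Call:
arm_command --deltas '[{"xyz": [0, 0, -3], "turn": 0, "jaw": 160}, {"xyz": [0, 0, -5.5], "turn": 0, "jaw": 120}, {"xyz": [1.5, -4, -5.5], "turn": 0, "jaw": 110}, {"xyz": [3, -8, -5.5], "turn": 0, "jaw": 110}, {"xyz": [4.5, -12, -5.5], "turn": 0, "jaw": 110}]'

```text
clock: 6.95
position: [0.6279, -0.0363, 0.1026]
ee_rot: [3.126, -0.27, 0.026]
force: [0.9, -1.1, -0.1]
width: 0.317
```

```bash
python3 go.py .644 .0047 .08 -9.8; python3 - <<'E'
from cell import get_image
from h import *
t=get_image("top");np.savez("t8.npz",**t)
crop(t,295,165,400,265,6,"pics/t8.png")
E
```

```text
t 6.95 pos [627.9 -36.3 102.6] yaw -9.9 zax [ 0.0164 -0.005  -0.9999] F [ 0.9 -1.1 -0.1] w 0.317 q [ 0.12  0.57 -0.23  1.7   0.16  0.88 -1.92]
DELTA cm [ 0.85 -4.32  2.26] turn -0.1 dist 4.95
```

Call:
arm_command --deltas '[{"xyz": [0.85, -4.1, 0], "turn": 0, "jaw": 110}, {"xyz": [0.85, -4.3, 2], "turn": 0, "jaw": 110}, {"xyz": [0.85, -4.3, 4], "turn": 0, "jaw": 110}, {"xyz": [0.85, -4.3, 4], "turn": 0, "jaw": 110}]'

```text
clock: 7.33
position: [0.6457, 0.0186, 0.0596]
ee_rot: [-3.128, 0.249, -0.023]
force: [-1.0, -1.8, 0.0]
width: 0.563
```

```bash
python3 go.py .644 .0047 .014 -9.8; python3 - <<'E'
from cell import get_image
from h import *
s=get_image("scene")
crop(s,220,180,320,280,6,"pics/s9.png")
E
```

```text
t 7.33 pos [645.7  18.6  59.6] yaw -9.1 zax [ 0.0147  0.0026 -0.9999] F [-1.  -1.8  0. ] w 0.563 q [ 0.04  0.64 -0.22  1.69  0.18  0.82 -1.99]
DELTA cm [-0.01  1.42  4.55] turn 0.7 dist 4.77
```

View pics/s9.png

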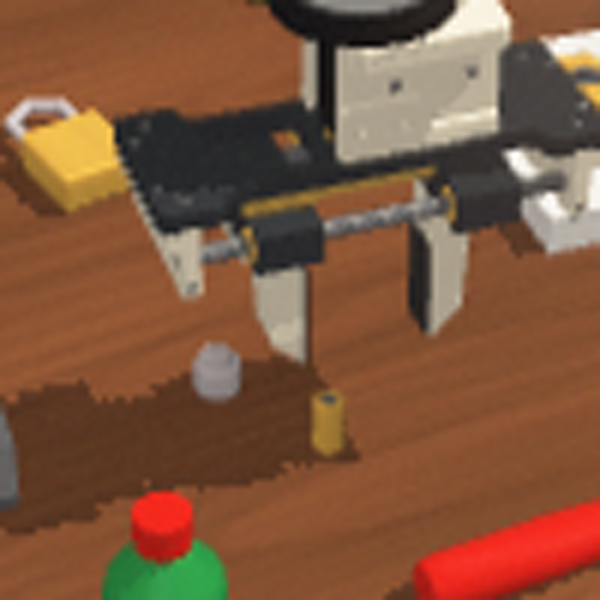

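Call:
arm_command --deltas '[{"xyz": [0, 1.4, 0.5], "turn": 0.7, "jaw": 110}, {"xyz": [0, 1.4, 1.5], "turn": 0.7, "jaw": 110}, {"xyz": [0, 1.4, 2.5], "turn": 0.7, "jaw": 110}, {"xyz": [0, 1.4, 2.5], "turn": 0.7, "jaw": 110}]'

```text
clock: 7.72
position: [0.643, 0.0016, 0.0343]
ee_rot: [-3.127, 0.274, -0.02]
force: [-1.0, 1.4, -1.1]
width: 0.568
```

```bash
python3 go.py .644 .0047 .014 -9.8
```

```text
t 7.72 pos [643.    1.6  34.3] yaw -10.0 zax [ 0.0131  0.0012 -0.9999] F [-1.   1.4 -1.1] w 0.568 q [ 0.05  0.67 -0.21  1.71  0.19  0.77 -1.99]
DELTA cm [ 0.02 -0.31  2.03] turn -0.2 dist 2.06
```

Call:
arm_command --deltas '[{"xyz": [0, -0.3, 1.0], "turn": 0, "jaw": 110}, {"xyz": [0, -0.3, 2.0], "turn": 0, "jaw": 110}, {"xyz": [0, -0.3, 2.0], "turn": 0, "jaw": 150}, {"xyz": [0, -0.3, 2.0], "turn": 0, "jaw": 255}, {"xyz": [0, -0.3, 2.0], "turn": 0, "jaw": 255}]' --force 20

```text
clock: 8.13
position: [0.6439, 0.0048, 0.0143]
ee_rot: [-3.127, 0.274, -0.02]
force: [-0.3, 0.1, -0.0]
width: 0.394
```

Call:
arm_command --deltas '[{"xyz": [0, 0, 0], "turn": 0, "jaw": 255}, {"xyz": [0, 0, 0], "turn": 0, "jaw": 255}, {"xyz": [0, 0, 0], "turn": 0, "jaw": 255}, {"xyz": [0, 0, 0], "turn": 0, "jaw": 255}]'

```text
clock: 8.47
position: [0.6441, 0.0048, 0.0147]
ee_rot: [-3.127, 0.274, -0.021]
force: [-0.5, 0.2, 1.1]
width: 0.141
```

```bash
python3 go.py .644 .0047 .1 -9.8; python3 - <<'E'
from cell import get_image
from h import *
s=get_image("scene")
crop(s,220,180,320,280,6,"pics/s10.png")
E
```

```text
t 8.47 pos [644.1   4.8  14.7] yaw -10.0 zax [ 0.0137  0.0013 -0.9999] F [-0.5  0.2  1.1] w 0.141 q [ 0.04  0.7  -0.2   1.72  0.2   0.74 -2.  ]
DELTA cm [ 0.1  -0.02 -8.53] turn -0.2 dist 8.53
```

View pics/s10.png

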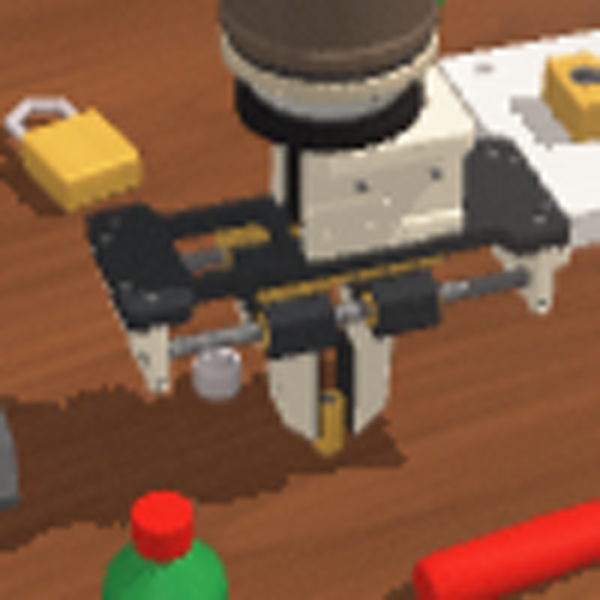

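Call:
arm_command --deltas '[{"xyz": [0, 0, -4], "turn": 0, "jaw": 255}, {"xyz": [0, 0, -8], "turn": 0, "jaw": 255}, {"xyz": [-2.5, 4, -8.5], "turn": 0, "jaw": 255}, {"xyz": [-4.5, 7.5, -8.5], "turn": 0, "jaw": 255}, {"xyz": [-6.5, 11, -8.5], "turn": 0, "jaw": 255}]'

```text
clock: 8.93
position: [0.5615, -0.0904, 0.0996]
ee_rot: [-3.127, 0.271, -0.025]
force: [-0.1, -2.2, -0.6]
width: 0.138
```

```bash
python3 go.py .5075 -.1851 .1 -9.8
```

```text
t 8.93 pos [561.5 -90.4  99.6] yaw -9.9 zax [ 0.0161  0.001  -0.9999] F [-0.1 -2.2 -0.6] w 0.138 q [ 0.24  0.49 -0.24  1.85  0.15  0.8  -1.82]
DELTA cm [-3.69 10.26 -0.14] turn -0.1 dist 10.90
```

Call:
arm_command --deltas '[{"xyz": [-2.2, 6, 0], "turn": 0, "jaw": 255}, {"xyz": [-3.7, 10.2, 0], "turn": 0, "jaw": 255}, {"xyz": [-3.7, 10.2, 0], "turn": 0, "jaw": 255}, {"xyz": [-3.7, 10.2, 0], "turn": 0, "jaw": 255}, {"xyz": [-3.7, 10.2, 0], "turn": 0, "jaw": 255}]'

```text
clock: 9.35
position: [0.5066, -0.1865, 0.0988]
ee_rot: [-3.127, 0.277, -0.025]
force: [0.4, 0.2, 0.2]
width: 0.141
```

```bash
python3 go.py .5075 -.1851 .062 -9.8
```

```text
t 9.35 pos [ 506.6 -186.5   98.8] yaw -10.1 zax [ 1.600e-02  3.000e-04 -9.999e-01] F [0.4 0.2 0.2] w 0.141 q [ 0.43  0.45 -0.24  1.93  0.14  0.77 -1.63]
DELTA cm [ 0.   -0.14  3.68] turn -0.3 dist 3.68
```

Call:
arm_command --deltas '[{"xyz": [0, -0.1, 2], "turn": -0.3, "jaw": 255}, {"xyz": [0, -0.1, 3.6], "turn": -0.3, "jaw": 255}, {"xyz": [0, -0.1, 3.6], "turn": -0.3, "jaw": 255}, {"xyz": [0, -0.1, 3.6], "turn": -0.3, "jaw": 255}]'

```text
clock: 9.68
position: [0.5075, -0.1839, 0.0624]
ee_rot: [-3.128, 0.266, -0.023]
force: [0.2, 0.8, -0.9]
width: 0.135
```

```bash
python3 go.py .5075 -.1851 .062 -9.8; python3 - <<'E'
from cell import get_image
from h import *
s=get_image("scene")
crop(s,145,180,245,280,6,"pics/s11.png")
cs=lambda a,b:((a+.5)/6-.5+165,(b+.5)/6-.5+180)
print("well scene",onz(s,*cs(133,341),.034))
E
```

```text
t 9.68 pos [ 507.5 -183.9   62.4] yaw -9.7 zax [ 0.0148  0.0015 -0.9999] F [ 0.2  0.8 -0.9] w 0.135 q [ 0.42  0.5  -0.23  1.95  0.16  0.69 -1.64]
DELTA cm [0.02 0.12 0.04] turn 0.1 dist 0.12
well scene [ 0.50745692 -0.18639897  0.034     ]
```

View pics/s11.png

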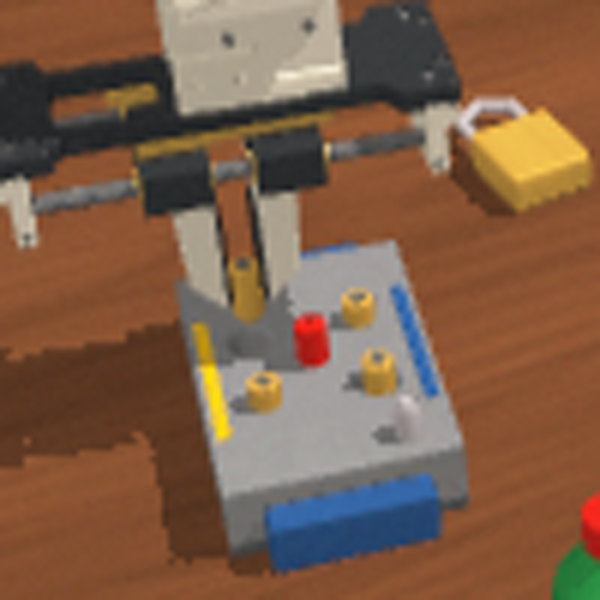

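```bash
python3 - <<'E'
from h import *
s=load("scene0.npz")
for v in (312,315,318): print(onz(s,145+249.5/6-.5,180+v/6-.5,.0477))
E
```

```text
[ 0.50391912 -0.18543686  0.0477    ]
[ 0.50593809 -0.1861075   0.0477    ]
[ 0.50795066 -0.18677602  0.0477    ]
```

Call:
arm_command --deltas '[{"xyz": [0.1, 0.1, 0.8], "turn": 0, "jaw": 255}, {"xyz": [0.1, 0.1, 1.4], "turn": 0, "jaw": 255}, {"xyz": [0.1, 0.1, 1.9], "turn": 0, "jaw": 255}, {"xyz": [0.1, 0.1, 2.2], "turn": 0, "jaw": 255}, {"xyz": [0.1, 0.1, 2.2], "turn": 0, "jaw": 255}]'

```text
clock: 10.15
position: [0.5087, -0.1853, 0.0404]
ee_rot: [-3.128, 0.266, -0.023]
force: [-0.8, -0.1, -0.2]
width: 0.14
```

Call:
arm_command --deltas '[{"xyz": [0, 0, 0.4], "turn": 0, "jaw": 255}, {"xyz": [0, 0, 0.4], "turn": 0, "jaw": 255}, {"xyz": [0, 0, 0.4], "turn": 0, "jaw": 195}, {"xyz": [0, 0, 0.4], "turn": 0, "jaw": 180}, {"xyz": [0, 0, 0.4], "turn": 0, "jaw": 180}]'

```text
clock: 10.57
position: [0.5091, -0.1853, 0.0366]
ee_rot: [-3.128, 0.266, -0.024]
force: [0.2, 0.1, 0.7]
width: 0.281
```

Call:
arm_command --deltas '[{"xyz": [0, 0, -1], "turn": 0, "jaw": 180}, {"xyz": [0, 0, -3], "turn": 0, "jaw": 180}, {"xyz": [0, 0, -3], "turn": 0, "jaw": 255}, {"xyz": [0, 0, -3], "turn": 0, "jaw": 255}, {"xyz": [0, 0, -3], "turn": 0, "jaw": 255}]'

```text
clock: 10.98
position: [0.5088, -0.1855, 0.067]
ee_rot: [-3.128, 0.267, -0.026]
force: [-0.5, -0.2, -1.0]
width: 0.126
```

```bash
python3 go.py .5085 -.1851 .047 -9.8; python3 - <<'E'
from cell import get_image
from h import *
s=get_image("scene")
crop(s,145,180,245,280,6,"pics/s12.png")
E
```

```text
t 10.98 pos [ 508.8 -185.5   67. ] yaw -9.7 zax [ 1.640e-02  8.000e-04 -9.999e-01] F [-0.5 -0.2 -1. ] w 0.126 q [ 0.42  0.5  -0.23  1.95  0.16  0.7  -1.64]
DELTA cm [-0.07 -0.03  2.  ] turn 0.1 dist 2.00
```

View pics/s12.png

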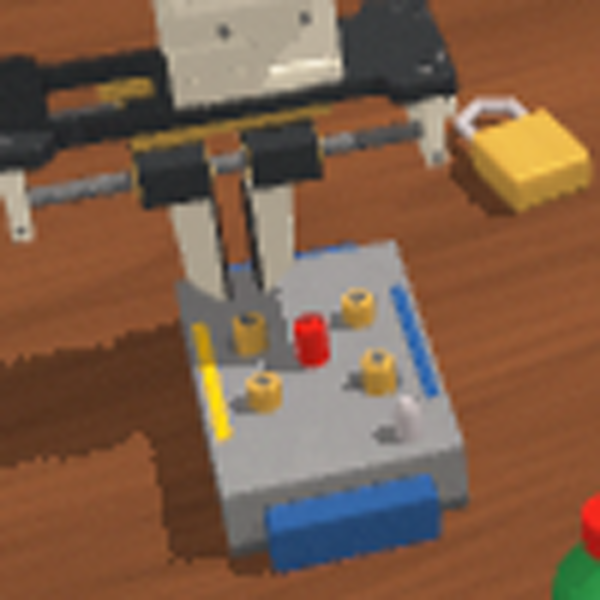

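Both bushes sit in their wells (short at (249,333), long at (378,371) in the crop). I press the short one to check it is home.

Call:
arm_command --deltas '[{"xyz": [0, 0, 0.8], "turn": 0, "jaw": 255}, {"xyz": [0, 0, 1.5], "turn": 0, "jaw": 255}, {"xyz": [0, 0, 1.8], "turn": 0, "jaw": 255}, {"xyz": [0, 0, 1.8], "turn": 0, "jaw": 255}]'

```text
clock: 11.37
position: [0.5077, -0.1851, 0.047]
ee_rot: [-3.127, 0.266, -0.02]
force: [-0.3, -0.5, -0.0]
width: 0.005
```

Call:
arm_command --deltas '[{"xyz": [0, 0, 0.2], "turn": 0, "jaw": 255}, {"xyz": [0, 0, 0.4], "turn": 0, "jaw": 255}, {"xyz": [0, 0, 0.5], "turn": 0, "jaw": 255}]'

```text
clock: 11.62
position: [0.5095, -0.1856, 0.0453]
ee_rot: [-3.129, 0.266, -0.026]
force: [-13.3, 2.7, 55.6]
width: 0.006
```

Call:
arm_command --deltas '[{"xyz": [0, 0, -3], "turn": 0, "jaw": 255}, {"xyz": [0, 0, -7], "turn": 0, "jaw": 100}, {"xyz": [0.6, -4, -9], "turn": 0, "jaw": 100}, {"xyz": [1, -8, -9], "turn": 0, "jaw": 100}, {"xyz": [1.5, -12, -9], "turn": 0, "jaw": 60}]'

```text
clock: 12.03
position: [0.5444, -0.0699, 0.1379]
ee_rot: [-3.129, 0.272, -0.032]
force: [0.6, -0.2, -0.3]
width: 0.244
```

```bash
python3 go.py .504 .2273 .13 -9; python3 - <<'E'
from cell import get_image
from h import *
t=get_image("top")
crop(t,295,165,400,265,6,"pics/t13.png");crop(t,200,190,270,265,8,"pics/t13b.png")
E
```

```text
t 12.03 pos [544.4 -69.9 137.9] yaw -9.9 zax [ 2.030e-02 -7.000e-04 -9.998e-01] F [ 0.6 -0.2 -0.3] w 0.244 q [ 0.23  0.41 -0.27  1.87  0.14  0.86 -1.85]
DELTA cm [ -9.12 -28.58   0.69] turn -0.9 dist 30.01
```

View pics/t13.png

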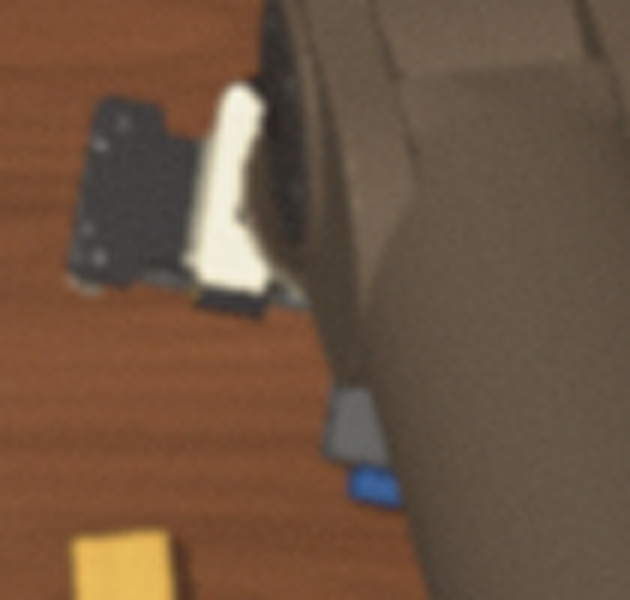

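Call:
arm_command --deltas '[{"xyz": [-1, -4, -2], "turn": -0.9, "jaw": 60}, {"xyz": [-2.2, -8, -4], "turn": -0.9, "jaw": 60}, {"xyz": [-3.4, -12, -6], "turn": -0.9, "jaw": 60}, {"xyz": [-4.6, -16, -8], "turn": -0.9, "jaw": 60}, {"xyz": [-6, -20, -8], "turn": -0.9, "jaw": 60}]'

```text
clock: 12.5
position: [0.5228, 0.1221, 0.2151]
ee_rot: [-3.125, 0.229, -0.037]
force: [1.9, -0.4, -0.1]
width: 0.649
```

Call:
arm_command --deltas '[{"xyz": [-1.2, -4, 0], "turn": 0, "jaw": 60}, {"xyz": [-2.4, -8, 0], "turn": 0, "jaw": 60}, {"xyz": [-2.4, -8, 0], "turn": 0, "jaw": 60}, {"xyz": [-2.4, -8, 0], "turn": 0, "jaw": 60}]'

```text
clock: 12.83
position: [0.5096, 0.2081, 0.2152]
ee_rot: [-3.125, 0.219, -0.036]
force: [1.3, -0.6, 0.1]
width: 0.763
```

```bash
python3 go.py .504 .2273 .13 -9; python3 - <<'E'
from cell import get_image
from h import *
s=get_image("scene")
cv2.imwrite("pics/s14.png",s["frame"][:,:,::-1])
E
```

```text
t 12.83 pos [509.6 208.1 215.2] yaw -8.0 zax [ 0.0238  0.0075 -0.9997] F [ 1.3 -0.6  0.1] w 0.763 q [-0.2   0.34 -0.38  1.77  0.15  1.03 -2.34]
DELTA cm [-1.02 -1.73  8.52] turn 1.0 dist 8.75
```

View pics/s14.png

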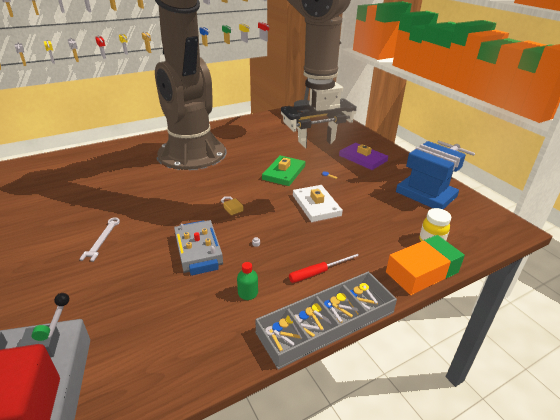

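Call:
arm_command --deltas '[{"xyz": [-0.5, -0.9, 4], "turn": 1.0, "jaw": 60}, {"xyz": [-1, -1.7, 8], "turn": 1.0, "jaw": 60}]'

```text
clock: 13.05
position: [0.5074, 0.223, 0.1358]
ee_rot: [-3.121, 0.26, -0.044]
force: [0.9, -1.1, -0.5]
width: 0.764
```

Call:
arm_command --deltas '[{"xyz": [0, 0, 2], "turn": 0, "jaw": 60}, {"xyz": [0, 0, 2], "turn": 0, "jaw": 60}, {"xyz": [0, 0, 2], "turn": 0, "jaw": 60}]'

```text
clock: 13.3
position: [0.508, 0.2209, 0.1152]
ee_rot: [-3.123, 0.263, -0.041]
force: [-0.3, 0.4, 1.2]
width: 0.763
```

```bash
python3 go.py .504 .2273 .085 -9
```

```text
t 13.30 pos [508.  220.9 115.2] yaw -9.6 zax [ 0.0269  0.0052 -0.9996] F [-0.3  0.4  1.2] w 0.763 q [-0.26  0.45 -0.35  1.88  0.22  0.82 -2.46]
DELTA cm [-0.58 -0.54  3.01] turn -0.6 dist 3.11
```

Call:
arm_command --deltas '[{"xyz": [0, 0, -3.5], "turn": 0, "jaw": 60}]'

```text
clock: 13.38
position: [0.5051, 0.218, 0.1466]
ee_rot: [-3.127, 0.266, -0.03]
force: [0.7, -1.4, 0.7]
width: 0.76
```

```bash
python3 go.py .504 .2273 .085 -9
```

```text
t 13.38 pos [505.1 218.  146.6] yaw -9.7 zax [ 0.0195  0.0013 -0.9998] F [ 0.7 -1.4  0.7] w 0.760 q [-0.24  0.42 -0.36  1.85  0.2   0.89 -2.43]
DELTA cm [-0.39 -0.87  6.16] turn -0.7 dist 6.24
```

Call:
arm_command --deltas '[{"xyz": [-0.5, 0, 3.5], "turn": 0, "jaw": 60}]'

```text
clock: 13.47
position: [0.5087, 0.2213, 0.1233]
ee_rot: [-3.118, 0.269, -0.055]
force: [3.1, 1.0, 1.3]
width: 0.768
```

```bash
python3 go.py .504 .2273 .085 -9
```

```text
t 13.47 pos [508.7 221.3 123.3] yaw -9.9 zax [ 0.0359  0.008  -0.9993] F [3.1 1.  1.3] w 0.768 q [-0.25  0.44 -0.35  1.88  0.22  0.82 -2.46]
DELTA cm [-0.7  -0.46  3.82] turn -0.9 dist 3.91
```

Call:
arm_command --deltas '[{"xyz": [0, 0, -3.5], "turn": 0, "jaw": 60}]'

```text
clock: 13.55
position: [0.5, 0.2155, 0.1394]
ee_rot: [3.129, -0.273, 0.021]
force: [-2.8, -2.5, -4.4]
width: 0.766
```

Call:
arm_command --deltas '[{"xyz": [0, 0, 0], "turn": 0, "jaw": 60}, {"xyz": [0, 0, 0], "turn": 0, "jaw": 60}]'

```text
clock: 13.72
position: [0.5011, 0.2144, 0.1407]
ee_rot: [3.129, -0.277, 0.023]
force: [-0.3, -0.4, -0.1]
width: 0.766
```

```bash
python3 go.py .504 .2273 .085 -9
```

```text
t 13.72 pos [501.1 214.4 140.7] yaw -10.1 zax [ 0.0143 -0.0013 -0.9999] F [-0.3 -0.4 -0.1] w 0.766 q [-0.24  0.42 -0.36  1.86  0.2   0.88 -2.44]
DELTA cm [-0.02 -1.32  5.58] turn -1.1 dist 5.73
```

Call:
arm_command --deltas '[{"xyz": [0, 0, -3.5], "turn": 0, "jaw": 60}]'

```text
clock: 13.8
position: [0.4984, 0.2117, 0.1724]
ee_rot: [3.125, -0.278, 0.012]
force: [-0.3, 0.3, -0.2]
width: 0.764
```

Call:
arm_command --deltas '[{"xyz": [0, 0, 0], "turn": 0, "jaw": 60}, {"xyz": [0, 0, 0], "turn": 0, "jaw": 60}]'

```text
clock: 13.97
position: [0.5004, 0.2116, 0.1758]
ee_rot: [3.127, -0.281, 0.02]
force: [-0.5, 0.1, -0.7]
width: 0.765
```

```bash
python3 go.py .504 .2273 .085 -9
```

```text
t 13.97 pos [500.4 211.6 175.8] yaw -10.3 zax [ 0.0128 -0.0033 -0.9999] F [-0.5  0.1 -0.7] w 0.765 q [-0.23  0.38 -0.37  1.82  0.17  0.96 -2.42]
DELTA cm [-0.05 -1.62  9.08] turn -1.3 dist 9.22
```

Call:
arm_command --deltas '[{"xyz": [0, 0, 3.5], "turn": 0, "jaw": 60}]'

```text
clock: 14.05
position: [0.5051, 0.2132, 0.1471]
ee_rot: [-3.125, 0.283, -0.038]
force: [1.0, 0.8, -0.1]
width: 0.765
```

Call:
arm_command --deltas '[{"xyz": [0, 0, -3.5], "turn": 0, "jaw": 60}]'

```text
clock: 14.13
position: [0.4985, 0.2086, 0.1691]
ee_rot: [3.122, -0.284, 0.008]
force: [-1.8, -3.0, -3.3]
width: 0.764
```

Call:
arm_command --deltas '[{"xyz": [0, 0, 0], "turn": 0, "jaw": 60}, {"xyz": [0, 0, 0], "turn": 0, "jaw": 60}]'

```text
clock: 14.3
position: [0.4987, 0.2078, 0.1693]
ee_rot: [3.122, -0.286, 0.009]
force: [-0.1, -0.7, -0.0]
width: 0.768
```

```bash
python3 go.py .504 .2273 .085 -9
```

```text
t 14.30 pos [498.7 207.8 169.3] yaw -10.5 zax [ 0.0049 -0.007  -1.    ] F [-0.1 -0.7 -0. ] w 0.768 q [-0.22  0.38 -0.36  1.83  0.17  0.96 -2.42]
DELTA cm [ 0.11 -2.06  8.42] turn -1.5 dist 8.67
```

Call:
arm_command --deltas '[{"xyz": [0.1, -1, 2], "turn": -1.5, "jaw": 60}, {"xyz": [0.1, -2, 4.5], "turn": -1.5, "jaw": 60}, {"xyz": [0.1, -2.05, 8], "turn": -1.5, "jaw": 60}, {"xyz": [0.1, -2.05, 8.4], "turn": -1.5, "jaw": 60}, {"xyz": [0.1, -2.05, 8.4], "turn": -1.5, "jaw": 60}]'

```text
clock: 14.72
position: [0.5027, 0.2261, 0.0844]
ee_rot: [3.123, -0.245, 0.004]
force: [-0.5, 0.6, 0.3]
width: 0.765
```

Call:
arm_command --deltas '[{"xyz": [0, 0, 0], "turn": 0, "jaw": 60}, {"xyz": [0, 0, 0], "turn": 0, "jaw": 60}]'

```text
clock: 14.88
position: [0.5036, 0.2262, 0.0863]
ee_rot: [3.124, -0.246, 0.007]
force: [0.1, 0.3, -0.2]
width: 0.763
```

```bash
python3 go.py .504 .2273 .06 -9; python3 - <<'E'
from cell import get_image
from h import *
s=get_image("scene")
crop(s,260,110,380,230,5,"pics/s15.png")
E
```

```text
t 14.88 pos [503.6 226.2  86.3] yaw -9.0 zax [ 0.0041 -0.0084 -1.    ] F [ 0.1  0.3 -0.2] w 0.763 q [-0.28  0.5  -0.34  1.89  0.24  0.79 -2.48]
DELTA cm [ 0.01 -0.14  2.63] turn 0.0 dist 2.63
```

View pics/s15.png

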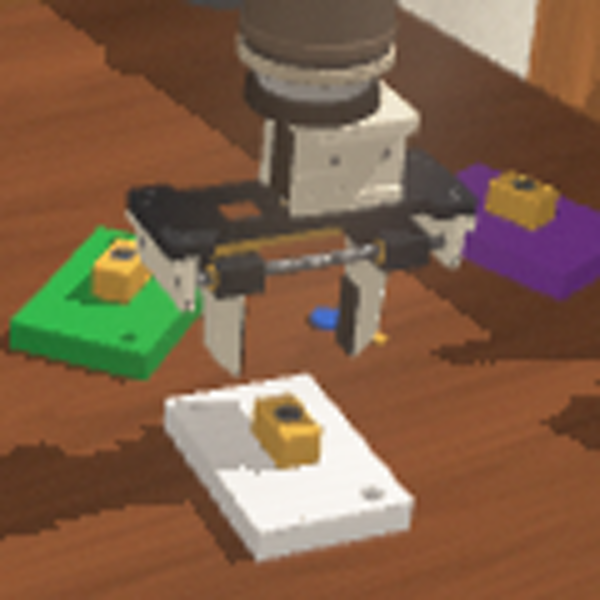

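Call:
arm_command --deltas '[{"xyz": [0, -0.1, 2], "turn": 0, "jaw": 100}, {"xyz": [0, -0.1, 4], "turn": 0, "jaw": 100}, {"xyz": [0, -0.1, 5.5], "turn": 0, "jaw": 100}, {"xyz": [0, -0.1, 5.5], "turn": 0, "jaw": 100}, {"xyz": [0, -0.1, 5.5], "turn": 0, "jaw": 100}]'

```text
clock: 15.35
position: [0.5044, 0.2268, 0.0321]
ee_rot: [3.124, -0.246, 0.008]
force: [0.3, 0.7, -0.8]
width: 0.611
```

```bash
python3 go.py .504 .2273 .0245 -9; python3 - <<'E'
from cell import get_image
from h import *
s=get_image("scene")
crop(s,260,110,380,230,5,"pics/s16.png")
E
```

```text
t 15.35 pos [504.4 226.8  32.1] yaw -9.0 zax [ 0.0048 -0.0081 -1.    ] F [ 0.3  0.7 -0.8] w 0.611 q [-0.3   0.58 -0.31  1.92  0.29  0.68 -2.52]
DELTA cm [-0.05 -0.05  0.76] turn -0.0 dist 0.76
```

View pics/s16.png

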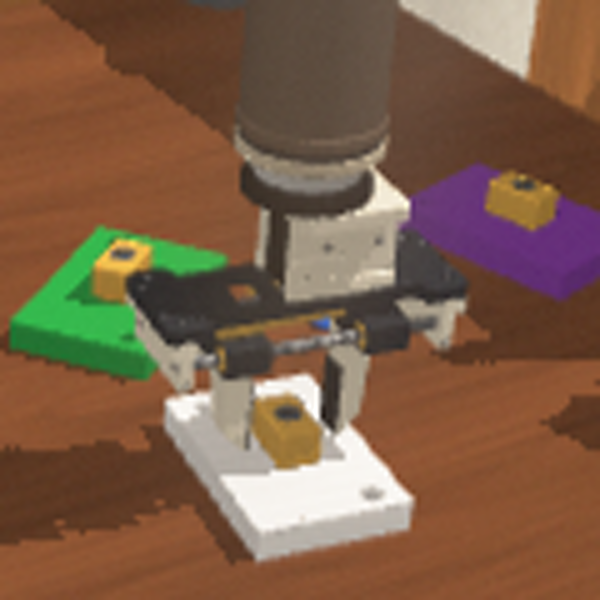

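Call:
arm_command --deltas '[{"xyz": [-0.05, -0.05, 0.7], "turn": 0, "jaw": 130}, {"xyz": [-0.05, -0.05, 0.7], "turn": 0, "jaw": 255}, {"xyz": [-0.05, -0.05, 0.7], "turn": 0, "jaw": 255}, {"xyz": [-0.05, -0.05, 0.7], "turn": 0, "jaw": 255}, {"xyz": [-0.05, -0.05, 0.7], "turn": 0, "jaw": 255}]' --force 50

```text
clock: 15.82
position: [0.5047, 0.2278, 0.026]
ee_rot: [3.125, -0.246, 0.011]
force: [0.2, -1.6, 3.4]
width: 0.299
```

Call:
arm_command --deltas '[{"xyz": [0, 0, 0], "turn": 0, "jaw": 255}, {"xyz": [0, 0, 0], "turn": 0, "jaw": 255}, {"xyz": [0, 0, 0], "turn": 0, "jaw": 255}]'

```text
clock: 16.07
position: [0.5046, 0.2278, 0.026]
ee_rot: [3.125, -0.246, 0.011]
force: [-0.4, 0.7, 0.1]
width: 0.3
```

```bash
python3 go.py .504 .2273 .0245 -9
```

```text
t 16.07 pos [504.6 227.8  26. ] yaw -9.0 zax [ 0.0063 -0.0072 -1.    ] F [-0.4  0.7  0.1] w 0.300 q [-0.31  0.59 -0.31  1.93  0.29  0.67 -2.52]
DELTA cm [-0.06  0.05  0.15] turn -0.0 dist 0.17
```

Call:
arm_command --deltas '[{"xyz": [0, 0, -1], "turn": 0, "jaw": 255}, {"xyz": [0, 0, -3], "turn": 0, "jaw": 255}, {"xyz": [0, 0, -6], "turn": 0, "jaw": 255}, {"xyz": [0, 0, -9], "turn": 0, "jaw": 255}, {"xyz": [0, 0, -11.5], "turn": 0, "jaw": 255}]'

```text
clock: 16.48
position: [0.5035, 0.2286, 0.1431]
ee_rot: [3.125, -0.246, 0.01]
force: [0.0, 0.2, -4.7]
width: 0.296
```

Call:
arm_command --deltas '[{"xyz": [0, 0, -0.5], "turn": 0, "jaw": 255}, {"xyz": [0, 0, -0.5], "turn": 0, "jaw": 255}, {"xyz": [0, 0, -0.5], "turn": 0, "jaw": 255}]'

```text
clock: 16.73
position: [0.503, 0.2281, 0.1474]
ee_rot: [3.125, -0.246, 0.01]
force: [-0.1, -0.3, -4.4]
width: 0.3
```

```bash
python3 go.py .5338 -.1652 .14 -9.8; python3 - <<'E'
from cell import get_image
from h import *
s=get_image("scene")
cv2.imwrite("pics/s17.png",s["frame"][:,:,::-1])
E
```

```text
t 16.73 pos [503.  228.1 147.4] yaw -9.0 zax [ 0.0055 -0.0077 -1.    ] F [-0.1 -0.3 -4.4] w 0.300 q [-0.26  0.43 -0.37  1.83  0.2   0.92 -2.44]
DELTA cm [ 9.19 38.36  1.06] turn 0.8 dist 39.46
```

View pics/s17.png

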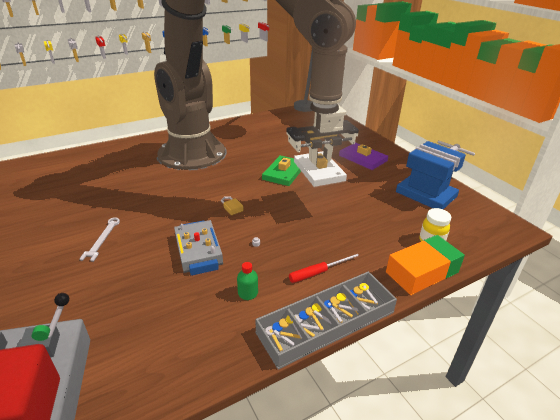

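Call:
arm_command --deltas '[{"xyz": [0.4, 1.5, 0], "turn": 0.4, "jaw": 255}, {"xyz": [1.0, 4, 0], "turn": 0.8, "jaw": 255}, {"xyz": [1.7, 7, 0], "turn": 0.8, "jaw": 255}, {"xyz": [2.4, 10, 0], "turn": 0.8, "jaw": 255}, {"xyz": [3.1, 13, 0], "turn": 0.8, "jaw": 255}]'

```text
clock: 17.2
position: [0.5114, 0.093, 0.1456]
ee_rot: [3.121, -0.266, 0.002]
force: [0.3, -0.3, -4.9]
width: 0.303
```

Call:
arm_command --deltas '[{"xyz": [0.7, 3, 0], "turn": 0, "jaw": 255}, {"xyz": [1.4, 6, 0], "turn": 0, "jaw": 255}, {"xyz": [2.1, 9, 0], "turn": 0, "jaw": 255}, {"xyz": [2.8, 12, 0], "turn": 0, "jaw": 255}, {"xyz": [3.5, 14, 0], "turn": 0, "jaw": 255}]'

```text
clock: 17.62
position: [0.5203, -0.0547, 0.1448]
ee_rot: [3.119, -0.27, -0.005]
force: [0.6, 0.2, -4.2]
width: 0.301
```

Call:
arm_command --deltas '[{"xyz": [0.6, 2, 0], "turn": 0, "jaw": 255}, {"xyz": [1, 4, 0], "turn": 0, "jaw": 255}, {"xyz": [1, 4, 0], "turn": 0, "jaw": 255}, {"xyz": [1, 4, 0], "turn": 0, "jaw": 255}]'

```text
clock: 17.95
position: [0.5219, -0.0973, 0.1431]
ee_rot: [3.118, -0.275, -0.011]
force: [-0.7, 1.1, -4.8]
width: 0.301
```

```bash
python3 go.py .5338 -.1652 .12 -9.8
```

```text
t 17.95 pos [521.9 -97.3 143.1] yaw -10.1 zax [-0.0078 -0.0104 -0.9999] F [-0.7  1.1 -4.8] w 0.301 q [ 0.29  0.4  -0.29  1.88  0.15  0.89 -1.82]
DELTA cm [2.38 6.45 2.37] turn -0.3 dist 7.27
```

Call:
arm_command --deltas '[{"xyz": [0.9, 2.5, 0], "turn": -0.3, "jaw": 255}, {"xyz": [1.8, 5, 0], "turn": -0.3, "jaw": 255}, {"xyz": [2.3, 6.4, 0], "turn": -0.3, "jaw": 255}, {"xyz": [2.3, 6.4, 0], "turn": -0.3, "jaw": 255}, {"xyz": [2.3, 6.4, 0], "turn": -0.3, "jaw": 255}]'

```text
clock: 18.37
position: [0.5327, -0.1639, 0.1424]
ee_rot: [3.12, -0.267, -0.014]
force: [0.6, 0.7, -4.8]
width: 0.303
```

```bash
python3 go.py .5338 -.1652 .12 -9.8
```

```text
t 18.37 pos [ 532.7 -163.9  142.4] yaw -9.8 zax [-0.01   -0.0095 -0.9999] F [ 0.6  0.7 -4.8] w 0.303 q [ 0.39  0.43 -0.27  1.82  0.15  0.92 -1.69]
DELTA cm [0.15 0.08 2.24] turn -0.0 dist 2.25
```

Call:
arm_command --deltas '[{"xyz": [0, 0, 2.5], "turn": 0, "jaw": 255}]'

```text
clock: 18.45
position: [0.5354, -0.1628, 0.1203]
ee_rot: [3.12, -0.265, -0.004]
force: [2.4, -0.1, -3.7]
width: 0.3
```

Call:
arm_command --deltas '[{"xyz": [0, 0, 0], "turn": 0, "jaw": 255}, {"xyz": [0, 0, 0], "turn": 0, "jaw": 255}, {"xyz": [0, 0, 0], "turn": 0, "jaw": 255}]'

```text
clock: 18.7
position: [0.5358, -0.1613, 0.1209]
ee_rot: [3.121, -0.262, -0.004]
force: [0.7, 0.9, -4.7]
width: 0.3
```

```bash
python3 go.py .5338 -.1652 .12 -9.8;  python3 - <<'E'
from cell import get_image
from h import *
s=get_image("scene");np.savez("s18.npz",**s)
crop(s,140,160,260,280,5,"pics/s18.png")
t=get_image("top");np.savez("t18.npz",**t)
crop(t,330,165,420,265,6,"pics/t18.png")
E
```

```text
t 18.70 pos [ 535.8 -161.3  120.9] yaw -9.6 zax [-0.0033 -0.0092 -1.    ] F [ 0.7  0.9 -4.7] w 0.300 q [ 0.38  0.46 -0.26  1.84  0.17  0.86 -1.7 ]
DELTA cm [-0.13  0.42  0.09] turn 0.2 dist 0.45
```

View pics/s18.png

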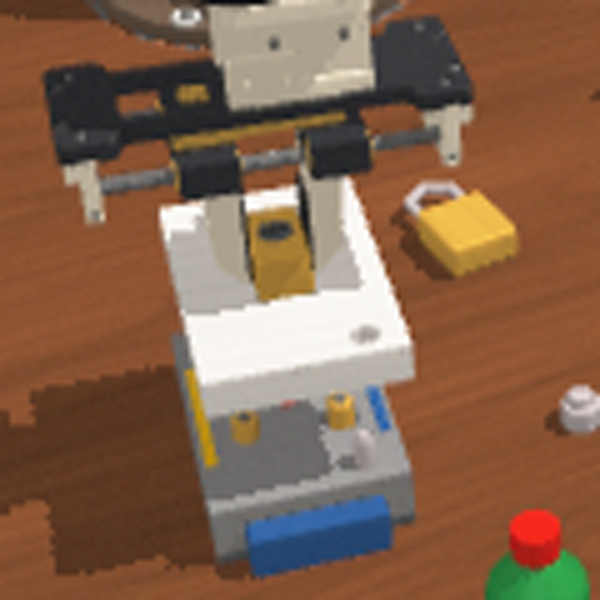

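View pics/t18.png

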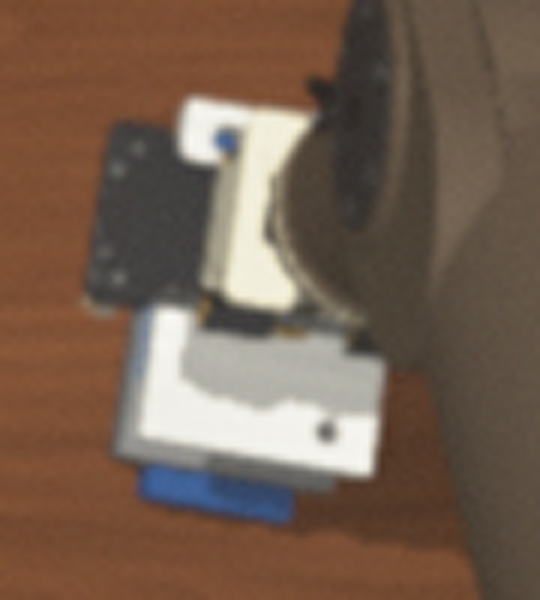

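```bash
python3 - <<'E'
from fit import *
s=load("s18.npz");t=load("t18.npz")
cs=lambda a,b:((a+.5)/5-.5+140,(b+.5)/5-.5+160)
ct=lambda a,b:((a+.5)/6-.5+330,(b+.5)/6-.5+165)
Z=116
fit([(s,cs(200,383),(75,-50,Z)),(s,cs(413,347),(75,50,Z)),(s,cs(366,334),(60,30,Z)),(s,cs(160,209),(-75,-50,Z)),(s,cs(349,180),(-75,50,Z)),(s,cs(276,229),(0,0,Z+26))],[.53,-.16,-.17],"cov scene")
fit([(t,ct(377,474),(-75,-50,Z)),(t,ct(140,437),(-75,50,Z)),(t,ct(226,139),(60,30,Z)),(t,ct(327,431),(-60,-30,Z)),(t,ct(183,97),(75,50,Z))],[.53,-.16,-.17],"cov top")
E
```

```text
cov scene [ 535.4 -162.8] yaw -10.26
[[-0.5, 0.6], [2.5, -0.3], [1.0, 0.7], [-1.1, -0.3], [0.5, -2.0], [-2.0, 0.8]]
cov top [ 536.4 -159.7] yaw -8.62
[[-1.1, -2.9], [-0.0, 0.4], [0.3, -0.2], [-0.4, 0.6], [1.3, 0.7]]
```

Call:
arm_command --deltas '[{"xyz": [-0.2, 0.4, 2.5], "turn": 0.2, "jaw": 255}]'

```text
clock: 18.88
position: [0.5377, -0.1655, 0.1009]
ee_rot: [3.119, -0.267, 0.012]
force: [1.7, -0.7, -5.3]
width: 0.298
```

Call:
arm_command --deltas '[{"xyz": [0, 0, 0], "turn": 0, "jaw": 255}, {"xyz": [0, 0, 0], "turn": 0, "jaw": 255}, {"xyz": [0, 0, 0], "turn": 0, "jaw": 255}]'

```text
clock: 19.13
position: [0.5385, -0.1653, 0.1022]
ee_rot: [3.119, -0.266, 0.015]
force: [0.8, 0.4, -3.5]
width: 0.302
```

```bash
python3 go.py .5332 -.1653 .082 -9.85
```

```text
t 19.13 pos [ 538.5 -165.3  102.2] yaw -9.8 zax [ 0.0086 -0.0116 -0.9999] F [ 0.8  0.4 -3.5] w 0.302 q [ 0.38  0.48 -0.26  1.86  0.18  0.81 -1.71]
DELTA cm [-0.55  0.07  2.02] turn 0.1 dist 2.09
```

Tilt is near the gripping value. Centre, then descend to just above the dowels.

Call:
arm_command --deltas '[{"xyz": [-0.3, 0.05, 0.5], "turn": 0.1, "jaw": 255}, {"xyz": [-0.5, 0.05, 1.0], "turn": 0.1, "jaw": 255}, {"xyz": [-0.5, 0.05, 1.8], "turn": 0.1, "jaw": 255}, {"xyz": [-0.5, 0.05, 1.8], "turn": 0.1, "jaw": 255}, {"xyz": [-0.5, 0.05, 1.8], "turn": 0.1, "jaw": 255}]'

```text
clock: 19.55
position: [0.5331, -0.1651, 0.0835]
ee_rot: [3.119, -0.269, 0.013]
force: [-0.2, 0.4, -4.9]
width: 0.298
```

Call:
arm_command --deltas '[{"xyz": [0, 0, 0], "turn": 0, "jaw": 255}, {"xyz": [0, 0, 0], "turn": 0, "jaw": 255}]'

```text
clock: 19.72
position: [0.5332, -0.165, 0.0835]
ee_rot: [3.12, -0.269, 0.013]
force: [0.0, -0.2, -4.5]
width: 0.303
```

```bash
python3 go.py .5332 -.1653 .077 -9.85;  python3 - <<'E'
from cell import get_image
from h import *
s=get_image("scene");np.savez("s19.npz",**s)
crop(s,150,180,250,280,6,"pics/s19.png")
t=get_image("top");np.savez("t19.npz",**t)
crop(t,330,165,420,265,6,"pics/t19.png")
E
```

```text
t 19.72 pos [ 533.2 -165.    83.5] yaw -9.8 zax [ 0.0071 -0.0111 -0.9999] F [ 0.  -0.2 -4.5] w 0.303 q [ 0.38  0.5  -0.25  1.89  0.19  0.77 -1.72]
DELTA cm [0.   0.02 0.65] turn 0.0 dist 0.65
```

View pics/s19.png

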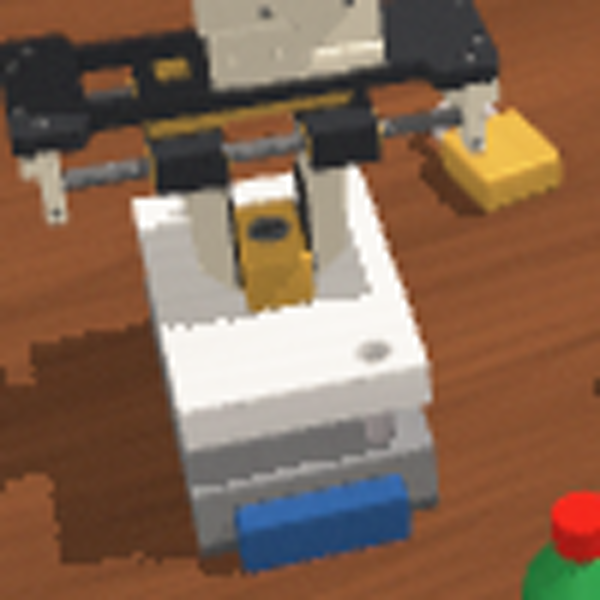

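View pics/t19.png

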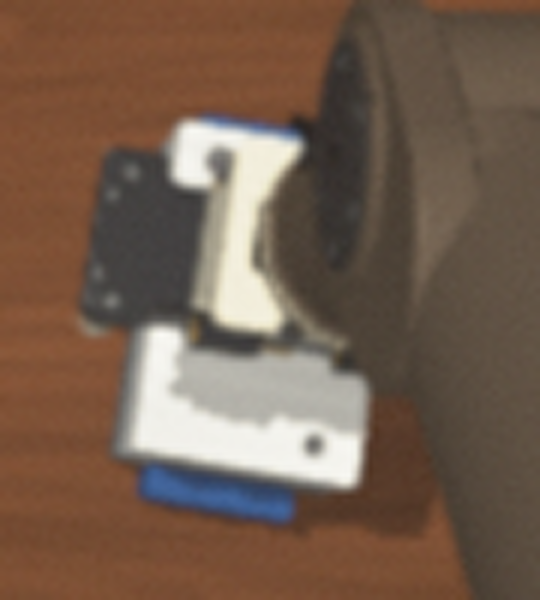

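Call:
arm_command --deltas '[{"xyz": [0, 0, 0.4], "turn": 0, "jaw": 255}, {"xyz": [0, 0, 0.7], "turn": 0, "jaw": 255}, {"xyz": [0, 0, 1.0], "turn": 0, "jaw": 255}, {"xyz": [0, 0, 1.2], "turn": 0, "jaw": 255}, {"xyz": [0, 0, 1.2], "turn": 0, "jaw": 255}]' --force 60

```text
clock: 20.23
position: [0.5329, -0.1651, 0.071]
ee_rot: [3.12, -0.269, 0.011]
force: [0.2, 0.2, -4.4]
width: 0.301
```

```bash
python3 go.py .5332 -.1653 .060 -9.85
```

```text
t 20.23 pos [ 532.9 -165.1   71. ] yaw -9.9 zax [ 0.0064 -0.011  -0.9999] F [ 0.2  0.2 -4.4] w 0.301 q [ 0.38  0.52 -0.25  1.9   0.19  0.74 -1.72]
DELTA cm [0.02 0.   1.1 ] turn -0.0 dist 1.10
```

Underside at 45 mm, 7 mm over the dowels, no contact force. Continue.

Call:
arm_command --deltas '[{"xyz": [0, 0, 0.2], "turn": 0, "jaw": 255}, {"xyz": [0, 0, 0.4], "turn": 0, "jaw": 255}, {"xyz": [0, 0, 0.6], "turn": 0, "jaw": 255}, {"xyz": [0, 0, 0.8], "turn": 0, "jaw": 255}, {"xyz": [0, 0, 0.8], "turn": 0, "jaw": 255}]'

```text
clock: 20.65
position: [0.5331, -0.1652, 0.0632]
ee_rot: [3.119, -0.269, 0.012]
force: [-2.9, 1.4, 5.0]
width: 0.296
```

```bash
python3 go.py .5332 -.1653 .060 -9.85
```

```text
t 20.65 pos [ 533.1 -165.2   63.2] yaw -9.9 zax [ 0.0066 -0.0112 -0.9999] F [-2.9  1.4  5. ] w 0.296 q [ 0.38  0.53 -0.24  1.9   0.2   0.72 -1.73]
DELTA cm [0.01 0.01 0.32] turn -0.0 dist 0.32
```

Call:
arm_command --deltas '[{"xyz": [0, 0, 0.2], "turn": 0, "jaw": 255}, {"xyz": [0, 0, 0.4], "turn": 0, "jaw": 255}, {"xyz": [0, 0, 0.4], "turn": 0, "jaw": 255}, {"xyz": [0, 0, 0.4], "turn": 0, "jaw": 255}]'

```text
clock: 20.98
position: [0.5331, -0.1652, 0.0602]
ee_rot: [3.119, -0.269, 0.012]
force: [-6.3, 2.1, 11.0]
width: 0.299
```

```bash
python3 go.py .5332 -.1653 .060 -9.85
```

```text
t 20.98 pos [ 533.1 -165.2   60.2] yaw -9.9 zax [ 0.0069 -0.0115 -0.9999] F [-6.3  2.1 11. ] w 0.299 q [ 0.37  0.53 -0.24  1.91  0.2   0.72 -1.73]
DELTA cm [0.01 0.01 0.02] turn -0.0 dist 0.02
```

Call:
arm_command --deltas '[{"xyz": [0, 0, 0.15], "turn": 0, "jaw": 255}, {"xyz": [0, 0, 0.3], "turn": 0, "jaw": 255}, {"xyz": [0, 0, 0.3], "turn": 0, "jaw": 255}]'

```text
clock: 21.23
position: [0.5331, -0.1654, 0.0599]
ee_rot: [3.118, -0.27, 0.014]
force: [-13.6, 1.7, 33.4]
width: 0.301
```

```bash
python3 go.py .5332 -.1653 .060 -9.85;  python3 - <<'E'
from cell import get_image
from h import *
s=get_image("scene");np.savez("s20.npz",**s)
crop(s,150,180,250,280,6,"pics/s20.png")
t=get_image("top");np.savez("t20.npz",**t)
crop(t,330,165,420,265,6,"pics/t20.png")
E
```

```text
t 21.23 pos [ 533.1 -165.4   59.9] yaw -9.9 zax [ 0.0076 -0.0125 -0.9999] F [-13.6   1.7  33.4] w 0.301 q [ 0.37  0.53 -0.24  1.91  0.2   0.72 -1.73]
DELTA cm [ 0.01 -0.01 -0.01] turn -0.0 dist 0.02
```

View pics/s20.png

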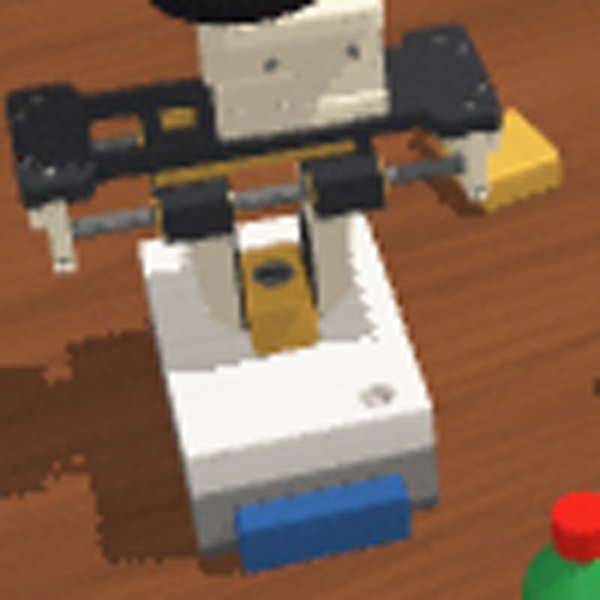

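View pics/t20.png

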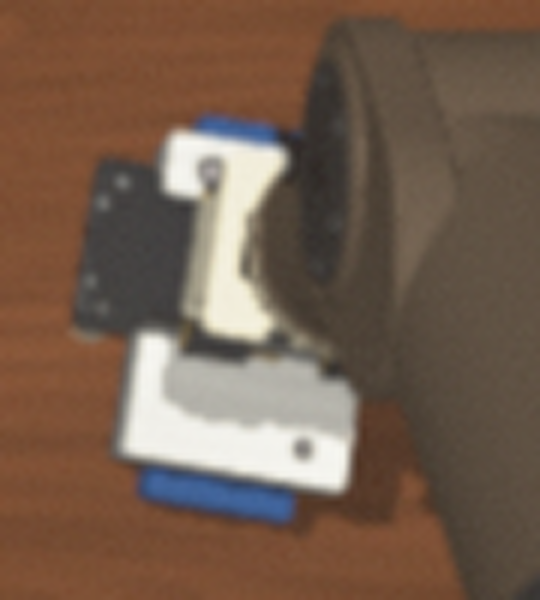

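```bash
cat > flat.py <<'E'
from h import *
def pts(d,m):
    v,u=np.nonzero(m);z=d["depth"][v,u];k=z>0;v,u,z=v[k],u[k],z[k]
    K=d["camera_matrix"];T=d["cam_to_world"]
    c=np.stack([(u-K[0,2])/K[0,0]*z,-(v-K[1,2])/K[1,1]*z,-z],1); return c@T[:3,:3].T+T[:3,3]
def plane(P):
    for _ in range(4):
        A=np.c_[P[:,:2]-[.533,-.165],np.ones(len(P))];x=np.linalg.lstsq(A,P[:,2],rcond=None)[0];r=P[:,2]-A@x;P=P[abs(r)<2.5*r.std()+1e-5]
    return np.round(x*1e3,2),round(r.std()*1e3,2),len(P)
def run(s,t):
  for n,d in (("scene",s),("top",t)):
    f=d["frame"];hsv=cv2.cvtColor(f,cv2.COLOR_RGB2HSV)
    m=(hsv[...,1]<45)&(hsv[...,2]>110)
    P=pts(d,m);c,sn=np.cos(-.171),np.sin(-.171);q=(P[:,:2]-[.533,-.165])@np.array([[c,-sn],[sn,c]])
    k=(abs(q[:,0])<.07)&(abs(q[:,1])<.045)&(abs(P[:,2]-.055)<.006)
    print(n,"cover (slope mrad x,y; z mm)",plane(P[k]))
    P=pts(d,np.ones(f.shape[:2],bool)); r=np.linalg.norm(P[:,:2]-[.533,-.165],axis=1)
    k=(r>.12)&(r<.3)&(abs(P[:,2])<.006); print(n,"bench",plane(P[k]))
if __name__=="__main__": run(load("s20.npz"),load("t20.npz"))
E
python3 flat.py
```

```text
scene cover (slope mrad x,y; z mm) (array([-1.6 , -1.92, 55.81]), np.float64(1.24), 747)
scene bench (array([-0.73,  0.23,  0.88]), np.float64(1.25), 20403)
top cover (slope mrad x,y; z mm) (array([-2.95,  6.2 , 54.17]), np.float64(2.24), 562)
top bench (array([-0.2 ,  0.12, -0.66]), np.float64(2.33), 20179)
```

Call:
arm_command --deltas '[{"xyz": [-0.05, 0, 0.3], "turn": 0, "jaw": 255}, {"xyz": [-0.05, 0, 0.3], "turn": 0, "jaw": 255}, {"xyz": [-0.05, 0, 0.3], "turn": 0, "jaw": 255}, {"xyz": [-0.05, 0, 0.3], "turn": 0, "jaw": 255}]'

```text
clock: 21.67
position: [0.5331, -0.1654, 0.0599]
ee_rot: [3.117, -0.27, 0.017]
force: [-12.1, 2.9, 36.3]
width: 0.303
```

```bash
python3 go.py .5332 -.1653 .060 -9.85;  python3 - <<'E'
from cell import get_image,observe
from h import *
import flat
F=[]
for i in range(6):
    s=get_image("scene");t=get_image("top");S=s if i==0 else S;T=t if i==0 else T
    F.append((s["depth"],t["depth"]))
S=dict(S);T=dict(T);S["depth"]=np.median([f[0] for f in F],0);T["depth"]=np.median([f[1] for f in F],0)
flat.run(S,T)
o=observe();print(o["clock"],o["position"],o["force"])
cv2.imwrite("pics/s21.png",S["frame"][:,:,::-1])
E
```

```text
t 21.67 pos [ 533.1 -165.4   59.9] yaw -9.9 zax [ 0.0095 -0.0135 -0.9999] F [-12.1   2.9  36.3] w 0.303 q [ 0.37  0.53 -0.24  1.91  0.2   0.71 -1.73]
DELTA cm [ 0.01 -0.01 -0.01] turn -0.1 dist 0.02
scene cover (slope mrad x,y; z mm) (array([-0.24,  0.63, 55.86]), np.float64(0.53), 732)
scene bench (array([-0.88,  0.24,  0.9 ]), np.float64(0.58), 20382)
top cover (slope mrad x,y; z mm) (array([-5.9 ,  3.35, 53.96]), np.float64(1.08), 554)
top bench (array([-0.27,  0.24, -0.73]), np.float64(1.11), 20580)
22.2667 [ 0.5331569  -0.16537395  0.05989667] [-11.67342649   2.11635662  35.68538658]
```

View pics/s21.png

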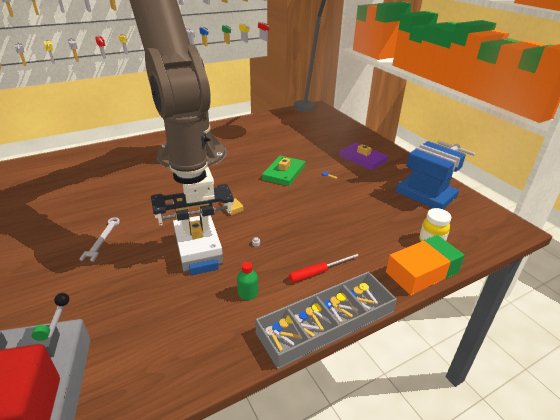

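```bash
python3 - <<'E'
from cell import sign_off
print(sign_off())
E
```

```text
the job is handed in; nothing more can be done
None
```

The lock is rebuilt and handed in at about 22 s, with the gripper still holding the cover pressed shut. No verdict is reported, so the result rests on my own checks below.

**What I did:** I stood the long bush in the long-row well and the short bush in the short-row well. I pressed each one down with closed fingers. Then I fitted the cover over the dowels and pressed it against the plunger to a firm stop.

**Checks that passed:**
- **Bushes:** each stopped the fingers at about 46 mm and 45 mm height, against 46 mm expected when fully home.
- **Cover height:** the tool stopped at 59.9 mm, against 60 mm for a closed cover. The measured cover top is 55.0 mm above the bench from the scene camera and 54.7 mm from the top camera, against 55 mm expected.
- **Holding force:** it stayed steady at about 36 N downward for 0.6 s.
- **Bystanders:** collar, screwdriver, oil bottle and the others look unmoved in the last scene picture; the padlock is half hidden behind the gripper there.

**Checks that disagreed or were not ideal:**
- **Flatness:** the scene camera shows the cover within 1 mrad of flat. The noisier top camera suggested about 5–6 mrad along x. I think that comes from gripper pixels in its view and did not act on it.
- **Sideways force:** about 12 N remained, probably from contact with the dowels, and did not go away when I shifted the tool 0.5 mm.
- **Short-bush press:** the fingers briefly reached about 56 N of wrist force. That is below the 120 N wrist limit, and only the fingertips were pressing, but it is harder than I intended.

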